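# Load the heat sinks into the curing jig and bolt its lid

### The arm

A 7-joint arm with a two-finger parallel gripper is mounted at the origin on the work surface; the furniture and walls round the work are solid. World frame = base frame: x ahead of the robot, y to its left, z up, the work surface at z = 0. Lengths are in m, angles in rad, forces in N, time in s.
With the tool pointing down it reaches from about 0.4 to 0.85 m from the base axis. Payload 4.5 kg.
Tool frame: the origin (TCP) lies on the centre line of the jaws, within the pads' length; the fingertips stand r.tcp_to_tips ahead of it and the grasp point (between the pads) lies 11 mm behind it (r.tcp_to_tips is the distance from the TCP to the fingertips, in m); y points along the fingers, x is the direction in which the jaws open and shut, and the axes are right-handed (so a half turn about y gives the same grasp; the last joint's range is limited). The gripper opens to 88 mm and grips with 3 to 60 N. Pads are 18 mm wide; open, the fingers measure 123 mm over their backs; the gripper's body (75 mm by 187 mm) begins 45 mm behind the grasp point.
Start: joints at [-1.304, 0.689, -0.195, 1.565, 0.157, 0.902, -0.215], TCP at [0.144, 0.608, 0.247] pointing down, gripper open.
Joint ranges: [-3.01, 3.01], [-0.46, 2.08], [-1.47, 1.51], [0.13, 2.56], [-1, 4.14], [0.04, 2.09], [-2.66, 2.66]. Speed limits (rad/s): [2.57, 2.57, 3.14, 3.14, 3.14, 3.14, 3.14].

### API

Orientations are given as a unit quaternion [x, y, z, w].
In Python, from plant import r gives the robot as it stands. The module is installed in compiled form; this text tells all that it offers.
- The arm moves only by the shell command python3 -m inch 'ROWS' [OPENING] [FORCE]. ROWS is text: rows parted by semicolons, each of 4 numbers parted by spaces: the shift along the tool's x, y, z in mm, then the turn about the tool's y in degrees. In form: x y z spin; .... A call has 1 to 10 rows; each row is the pose to reach, as a shift and turn from the pose commanded when the call began, along the tool's axes at that moment; what a row does not reach only later rows make up. A row lasts 1/10 s, in which the tool goes at most 50 mm and 8.59 degrees, less where a joint would pass 70% of its speed; a pose out of reach is approached as far as the arm can. A call with a gripper value outside its range is refused whole. OPENING is the gripper command: -1 is shut, 1 is fully open, values between are in proportion, set as the call begins (- or left out, the last holds). The fingers move at their own pace and stop on an object; FORCE is the grip in N (left out, the last holds). Time passes only in rows, so rows that repeat a pose let the fingers close. It gives the time, the measured TCP pose, the force and the opening at its end, in the units of the state.
- r.get_state(): the state, without advancing time (a new reading comes with each control period).
- r.snapshot(name): name is "side" or "top"; returns a dict with "frame" (384x512x3 uint8, red, green, blue), "intrinsics" (3x3 intrinsics, pixels), "R" (3x3) and "t" (3): a world point X has camera coordinates R X + t. Camera axes: x right, y down, z forward; pixel columns grow to the right and rows downward; lengths in m; the calibration is good to about 2 mm. A picture is of the moment at which its call begins. There is no depth.
- r.finish_job(): hands the job in, once; it reports no verdict.
Trained networks look in the newest picture that a camera, given by its name, has taken for a name from the list of things; names that differ only in an ending like _2 or _b are one class to them, and where a whole thing is asked for, a point or a joint stands for the part that bears it (a point fixed in the world has none). Each returns a list of dicts, best first, with "p" (0 to 1); they miss things now and then, are a little off and sometimes report something else, mostly with a low value. They report only what shows in the picture. A call takes as long as a camera call. They do not tell look-alikes from the thing itself.
- r.trace(camera, name): "region" (384x512 bool, what is visible of it) and "centre" ([row, column] in pixels, amid what is visible of it).
- r.tip_of(camera, name): "centre" ([row, column] in pixels: a listed point, or the origin of a listed thing).
The state is a dict: "clock": time; "q": joint angles; "qd": joint speeds; "joint_torque": joint torques, N m; "tool_pos": TCP position; "eef_rot": TCP orientation; "contact_force": force on the tool from outside, world axes, zero at the start; "moment": the same for the moment, N m; "opening": opening from 0.0 (shut) to 1.0 (fully open).
Only numpy, scipy, OpenCV 4.12 (cv2) and the standard library are available. Lean on these libraries where they do the work, as an engineer would, in place of code of your own. Each camera call takes 0.05 s, during which the arm holds its last target.

### The job

Put every loose finned heat sink into the curing jig for its glue pad to set, then lock the jig. The sprung bolt holds the lid shut: draw it back and tip its black lever over into the holding notch so that it stays back by itself, open the lid all the way to its stop, and lay each heat sink flat, fins up, in a nest of its own. Then close the lid fully and free the lever from the notch so that the bolt springs home over the lid; leave the tape roll and the flux bottle where they stand.

Things in the scene. Friction and masses are not known exactly. Their poses are not given: they have to be found in the camera images.
- nest_1 (a point): Nest at the bolt end of the jig: centre of its floor, 150 mm above the bench. All nests share the jig's axes: x along the row of nests from the bolt (front) end to the hinge end, y across, z up. The jig is fixed to the bench. Clear space in a nest 37 mm along x, 46 mm along y, between ribs 4 mm high.
- nest_2 (a point): Middle nest, as nest_1, 40 mm further along x; also the middle of the grey base, 150 (x) x 92 (y) x 30 mm, which stands on a pedestal. Four posts of 9 mm, up to 175 mm above the bench, at x +-68, y +-39 mm from here carry the lid.
- nest_3 (a point): Nest at the hinge end, as nest_1, 40 mm beyond nest_2 along x.
- lid_tab (a point): Grip point of the red tab on the lid, a fin 12 mm thick along the jig's y, 28 mm long (x), 38 mm high; the point is 24 mm above the lid's mid-plane, 17 mm under the fin's top (lid plate 6 mm thick, 92 mm wide, clear window in a steel frame). Lid shut, it is 202 mm above the bench; its axes turn with the lid.
- lid_hinge (a point): Middle of the lid's hinge line, which runs along the jig's y, 178 mm above the bench and 77 mm along x from nest_2. Lid shut, the tab's grip point lies 133 mm towards -x, 22 mm towards +y and 24 mm above it. The lid reaches 151 mm from the hinge.
- lid (a joint): Lid angle, rad: 0 shut on its posts, 1.85 at its open stop (leaning back 16 degrees past upright). A stiff, damped hinge: the lid sinks shut slowly if let go below about 1.3, and stays where it is above that. The bolt, when home, blocks it.
- bolt (a joint): How far the sprung bolt is drawn back, m, along the jig's -x: 0 home, with its nose 8 mm over the lid's edge, 0.024 fully back. The spring pushes it home with 3.4 N at 0 and 10 N at 0.024. Parked in the notch it rests at about 0.016, clear of the lid.
- lever (a joint): Tilt of the bolt's lever about the bolt, rad: 0 upright, 0.6 tipped over towards the jig's -y. The yellow gate block beside it lets it tip only when the bolt is drawn back 0.017 or more; let go there, tipped, it catches behind the block. Brought upright again (with the bolt drawn a little, or just pushed over) it springs home.
- lever_grip (a point): Grip point of the upright black lever, a round grip of 14 mm diameter; the point is 50 mm from the bolt's axis, 14 mm under the lever's top end and 22 mm above the grip's lower end; the lever's own z points along it, x as the jig's x. Upright, the point is 237 mm above the bench; the yellow gate block beside it reaches 210 mm. Bolt home, it is 104 mm towards -x and 36 mm towards -y from nest_2.
- sink_a_mid (a point): Light grey finned heat sink, 30 mm (its x, along the fins) x 40 mm (its y) x 22 mm high, about 60 g, lying fins up on the bench: its centre, 11 mm above its underside. It fits a nest only with its 40 mm side along the jig's y. May be absent.
- sink_b_mid (a point): Light grey finned heat sink, 30 mm (its x, along the fins) x 40 mm (its y) x 22 mm high, about 60 g, lying fins up on the bench: its centre, 11 mm above its underside. It fits a nest only with its 40 mm side along the jig's y. May be absent.
- sink_c_mid (a point): Light grey finned heat sink, 30 mm (its x, along the fins) x 40 mm (its y) x 22 mm high, about 60 g, lying fins up on the bench: its centre, 11 mm above its underside. It fits a nest only with its 40 mm side along the jig's y. May be absent.
- tape_roll: Dark roll of tape lying flat, 55 mm wide, 19 mm high: origin at the middle of its underside. To be left alone.
- flux_bottle: Bottle with orange label, 35 mm wide, 105 mm tall, standing to the right of the soldering station: origin at the middle of its underside. To be left alone.
Not all that is in view belongs to the job. Leave any purple look-alike of the part that bears sink_b_mid alone.

How it is judged:
By the outcome, as a careful person would: the job done as asked, in the order asked, and still so for the second after the job is handed in, with the robot touching nothing.
Of sink_a, sink_b, sink_c only 2 to 3 are there at a start; the rules pass over those that are not, and their reading is None.
At some moment in a run one of sink_a, sink_b, sink_c may be knocked a few centimetres aside while the robot is not near it.
Once in a run the grip may slacken for a moment while it holds something.
It also fails if it takes over 208 s, if anything falls off the work surface, if the arm or the gripper's body presses on something with over 40 N, if the wrist force passes 120 N, or if a joint passes its speed limit or range.

## Working session

There is one attempt and no reset: what is moved stays moved. The work goes in short steps, Python scripts to look and compute and a shell command to move; the robot and the scene stay as the last step left them, time stands still between calls to the robot, and variables do not carry over. Pictures are saved under pics/ and viewed, and the job is handed in when it is done.

```bash
ls -la; mkdir -p pics; cat > h.py <<'E'
import numpy as np, cv2
from plant import r
from scipy.spatial.transform import Rotation as Rot
def snap(cam,name=None,crop=None,scale=1):
    s=r.snapshot(cam); f=s["frame"]
    if name:
        g=f[:,:,::-1]
        if crop: a,b,c,d=crop; g=g[a:b,c:d]
        g=cv2.resize(g,None,fx=scale,fy=scale,interpolation=cv2.INTER_CUBIC)
        cv2.imwrite('pics/'+name+'.png',g)
    return s
def ray(s,rc):
    K=np.array(s["intrinsics"]);R=np.array(s["R"]);t=np.array(s["t"])
    d=R.T@np.linalg.solve(K,[rc[1],rc[0],1.]); return -R.T@t,d
def onz(s,rc,z):
    o,d=ray(s,rc); return o+d*(z-o[2])/d[2]
def proj(s,X):
    c=np.array(s["R"])@np.array(X)+np.array(s["t"]); p=np.array(s["intrinsics"])@c; return [round(p[1]/p[2],1),round(p[0]/p[2],1)]
def tri(s1,p1,s2,p2):
    o1,d1=ray(s1,p1);o2,d2=ray(s2,p2);d1/=np.linalg.norm(d1);d2/=np.linalg.norm(d2)
    A=np.stack([d1,-d2],1);x=np.linalg.lstsq(A,o2-o1,rcond=None)[0]
    a=o1+d1*x[0];b=o2+d2*x[1];return (a+b)/2,np.linalg.norm(a-b)
def st():
    s=r.get_state();print('t',round(s['clock'],2),'pos',np.round(s['tool_pos'],4),'F',np.round(s['contact_force'],1),'open',round(s['opening'],3));R=Rot.from_quat(s['eef_rot']).as_matrix();print(np.round(R,3).tolist());return s
E
python3 - <<'E'
from h import *
s=st();print(r.tcp_to_tips, np.round(s['q'],3))
for c in('side','top'):
    S=snap(c,c+'0',scale=1.5)
    print(c,'cam at',np.round(-np.array(S["R"]).T@S["t"],3))
E
```

```text
total 12
drwxr-xr-x  3 agent agent 4096 Dec  7 03:34 .
drwxr-xr-x 23 root  root  4096 Dec  7 03:34 ..
drwxr-xr-x  2 agent agent 4096 Dec  7 03:34 pics
t 0.0 pos [0.1441 0.6075 0.2459] F [-0.5 -0.1  0.3] open 1.0
[[0.231, -0.0, -0.973], [0.973, -0.002, 0.231], [-0.002, -1.0, -0.0]]
0.008 [-1.304  0.69  -0.195  1.566  0.157  0.902 -0.215]
side cam at [0.378 1.311 0.739]
top cam at [0.314 0.119 1.323]
```

View pics/side0.png

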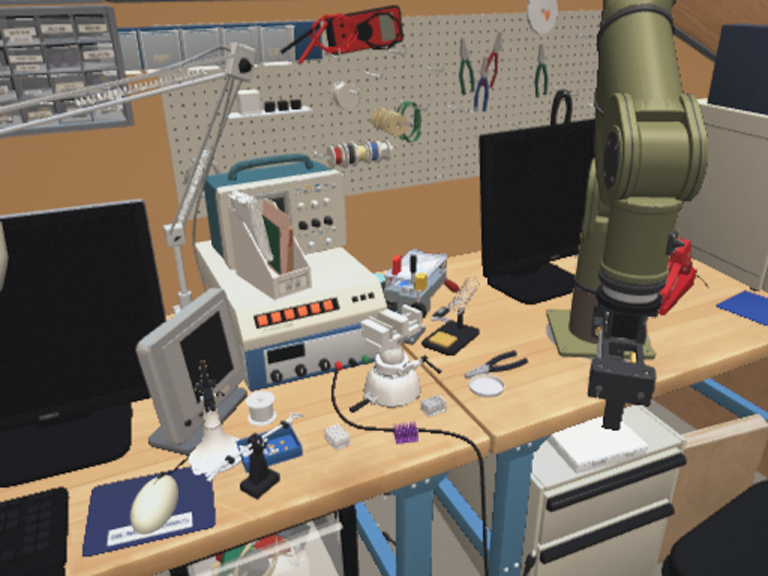

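View pics/top0.png

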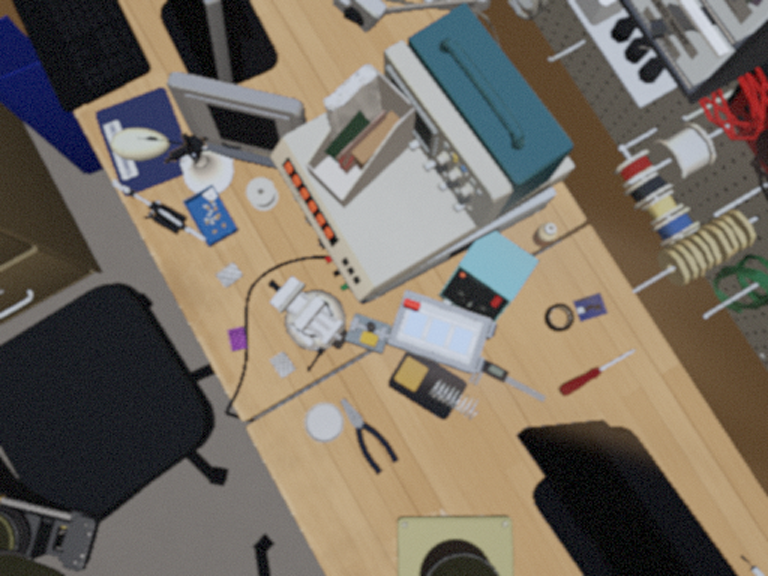

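```bash
python3 - <<'E'
from h import *
S={c:snap(c) for c in('side','top')}
for n in ['nest_1','nest_2','nest_3','lid_tab','lid_hinge','lever_grip','sink_a_mid','tape_roll','flux_bottle']:
    for c in S:
        d=r.tip_of(c,n); print(n,c,[(round(x['p'],2),np.round(x['centre'],1).tolist()) for x in d])
for c in S:
    print('trace',c,[(round(x['p'],2),np.round(x['centre'],1).tolist(),int(x['region'].sum())) for x in r.trace(c,'sink_a_mid')])
E
```

```text
nest_1 side [(0.9, [188.8, 271.2]), (0.74, [184.3, 277.1]), (0.66, [182.7, 281.0])]
nest_1 top [(0.86, [226.3, 307.2]), (0.82, [220.8, 292.5]), (0.56, [212.7, 275.9])]
nest_2 side [(0.9, [188.8, 271.2]), (0.74, [184.3, 277.1]), (0.66, [182.7, 281.0])]
nest_2 top [(0.86, [226.3, 307.2]), (0.82, [220.8, 292.5]), (0.56, [212.7, 275.9])]
nest_3 side [(0.9, [188.8, 271.2]), (0.74, [184.3, 277.1]), (0.66, [182.7, 281.0])]
nest_3 top [(0.86, [226.3, 307.2]), (0.82, [220.8, 292.5]), (0.56, [212.7, 275.9])]
lid_tab side [(0.73, [172.7, 263.6])]
lid_tab top [(0.8, [204.7, 275.2])]
lid_hinge side [(0.9, [166.9, 286.3]), (0.23, [271.8, 286.2])]
lid_hinge top [(0.68, [232.6, 323.5])]
lever_grip side [(0.52, [177.1, 272.8])]
lever_grip top [(0.5, [214.0, 247.9])]
sink_a_mid side []
sink_a_mid top [(0.16, [225.5, 307.9])]
tape_roll side [(0.16, [174.0, 259.9])]
tape_roll top [(0.52, [212.0, 373.6])]
flux_bottle side []
flux_bottle top [(0.67, [161.8, 358.8])]
trace side [(0.43, [184.8, 276.3], 1262)]
trace top [(0.7, [221.2, 291.5], 2288)]
```

```bash
python3 - <<'E'
from h import *
S=snap('top','topjig',(180,270,220,350),6)
snap('side','sidejig',(150,230,230,330),7)
snap('top','topsinks',(160,270,130,220),7)
snap('side','sidesinks',(250,310,200,310),7)
for n,p in dict(n2=(220.8,292.5),n1=(212.7,275.9),n3=(226.3,307.2)).items(): print(n,onz(S,p,.15).round(4))
print('hinge',onz(S,(232.6,323.5),.178).round(4)); print('tab',onz(S,(204.7,275.2),.202).round(4)); print('lev',onz(S,(214,247.9),.237).round(4))
E
```

```text
n2 [0.4228 0.0311 0.15  ]
n1 [0.4434 0.0724 0.15  ]
n3 [ 0.4088 -0.0054  0.15  ]
hinge [ 0.391  -0.0418  0.178 ]
tab [0.457  0.0759 0.202 ]
lev [0.4311 0.1409 0.237 ]
```

View pics/topjig.png

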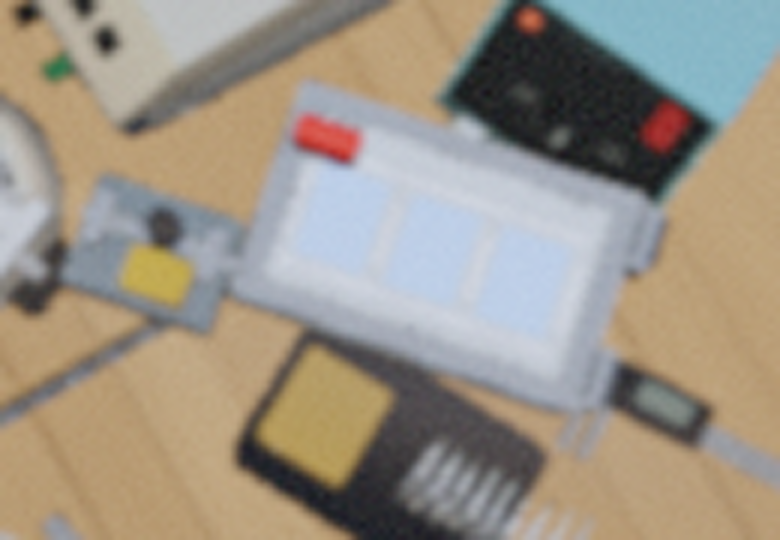

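View pics/sidejig.png

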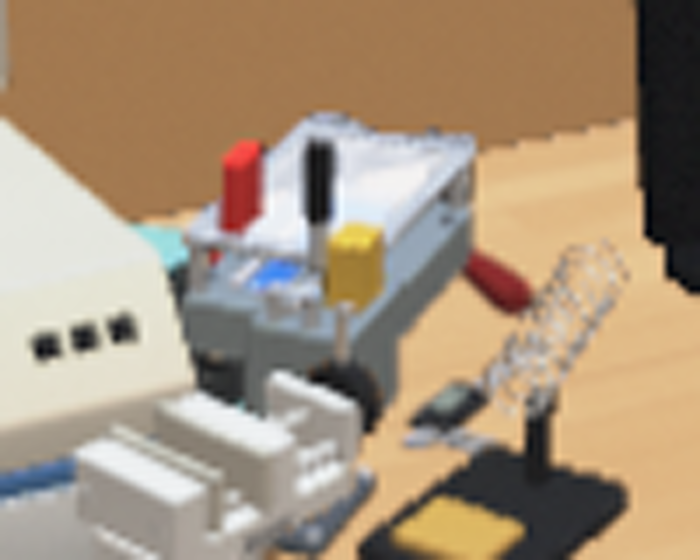

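View pics/topsinks.png

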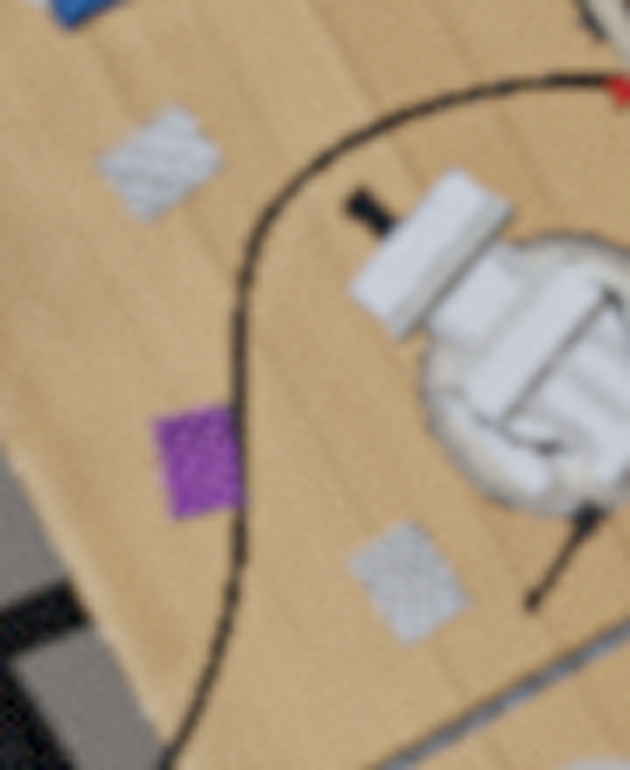

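View pics/sidesinks.png

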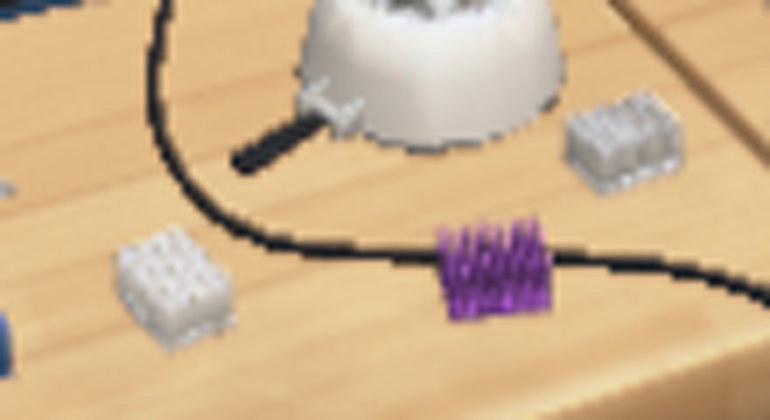

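```bash
cat >> h.py <<'E'
def fitjig(S,obs):
    from scipy.optimize import least_squares
    def f(p,full=False):
        c,s=np.cos(p[2]),np.sin(p[2]);e=[]
        for cam,(x,y,z),rc in obs:
            X=[p[0]+c*x-s*y,p[1]+s*x+c*y,z]; e+=list(np.array(proj(S[cam],X))-rc)
        return np.array(e)
    q=least_squares(f,[.423,.031,-1.97],loss='soft_l1'); return q.x,f(q.x)
def J(p,x,y):
    c,s=np.cos(p[2]),np.sin(p[2]); return np.array([p[0]+c*x-s*y,p[1]+s*x+c*y])
E
python3 - <<'E'
from h import *
S={c:snap(c) for c in('side','top')}
L={'n1':(-.04,0,.15),'n2':(0,0,.15),'n3':(.04,0,.15),'tab':(-.056,.022,.202),'h':(.077,0,.178),'l':(-.104,-.036,.237)}
O=[('top','n1',(212.7,275.9)),('top','n2',(220.8,292.5)),('top','n3',(226.3,307.2)),('top','tab',(204.7,275.2)),('top','h',(232.6,323.5)),('top','l',(214,247.9)),
('side','n1',(188.8,271.2)),('side','n2',(184.3,277.1)),('side','n3',(182.7,281)),('side','tab',(172.7,263.6)),('side','h',(166.9,286.3)),('side','l',(177.1,272.8))]
p,e=fitjig(S,[(c,L[n],rc) for c,n,rc in O])
print(p.round(4),np.degrees(p[2])); 
for o,x in zip(O,e.reshape(-1,2)): print(o[0],o[1],x.round(1))
for n,(x,y,z) in L.items(): print(n,J(p,x,y).round(4),z)
# obstacles
for n,t,s in [('station corner',(300/1.5,362/1.5),(268/1.5,383/1.5)),]:
    print(n,tri(S['top'],t,S['side'],s))
# rod end: top crop (530,605)->/7+(160,130); side crop
t=(605/7+160,530/7+130); print('rodend',[onz(S['top'],t,z).round(3) for z in(0,.1)],[proj(S['side'],onz(S['top'],t,z)) for z in(0,.05,.1,.15)])
# sinks by segmentation
hsv=cv2.cvtColor(S['top']['frame'],cv2.COLOR_RGB2HSV)
for rc in [(182.5,153),(243,188.5)]:
    r0,c0=int(rc[0]),int(rc[1]); w=14
    sub=hsv[r0-w:r0+w,c0-w:c0+w]; m=((sub[...,1]<60)&(sub[...,2]>110)).astype(np.uint8)
    n,lab,stt,cen=cv2.connectedComponentsWithStats(m); k=1+np.argmax(stt[1:,4]); ys,xs=np.where(lab==k)
    P=np.array([onz(S['top'],(y+r0-w,x+c0-w),.016)[:2] for y,x in zip(ys,xs)])*1000
    rect=cv2.minAreaRect(P.astype(np.float32)); print(rc,stt[k],rect, P.mean(0))
    print(cv2.boxPoints(rect))
E
```

```text
[ 0.423  0.031 -1.97 ] -112.87268564077218
top n1 [1.9 1.8]
top n2 [-0.1  0. ]
top n3 [0.5 0.2]
top tab [-3.3  0.7]
top h [-0.9 -0.8]
top l [0.4 0. ]
side n1 [0.5 0.7]
side n2 [ 0.4 -0.1]
side n3 [-2.4  1. ]
side tab [ 2.6 -0.1]
side h [2.1 0.2]
side l [-3.5  0.7]
n1 [0.4385 0.0679] 0.15
n2 [0.423 0.031] 0.15
n3 [ 0.4075 -0.0059] 0.15
tab [0.465 0.074] 0.202
h [ 0.3931 -0.0399] 0.178
l [0.4303 0.1408] 0.237
station corner (array([0.47494252, 0.15688488, 0.22509971]), np.float64(0.01838685060353747))
rodend [array([0.366, 0.264, 0.   ]), array([0.362, 0.253, 0.1  ])] [[np.float64(263.2), np.float64(292.7)], [np.float64(248.1), np.float64(293.8)], [np.float64(232.6), np.float64(294.9)], [np.float64(216.7), np.float64(296.0)]]
(182.5, 153) [  5   7  18  17 194] ((545.0028686523438, 415.4666442871094), (37.165245056152344, 44.1629638671875), 37.567073822021484) [544.66719743 415.41286467]
[[516.8107  421.63968]
 [543.7364  386.63437]
 [573.195   409.2936 ]
 [546.26935 444.29892]]
(243, 188.5) [  5   5  18  18 197] ((376.1650085449219, 312.0279541015625), (44.63944625854492, 34.9509391784668), 36.79059600830078) [375.96828144 311.81940686]
[[347.8248  312.65573]
 [368.75662 284.666  ]
 [404.50522 311.40018]
 [383.5734  339.38992]]
```

```bash
sed -i 's/return \[round(p\[1\]\/p\[2\],1),round(p\[0\]\/p\[2\],1)\]/return [p[1]\/p[2],p[0]\/p[2]]/' h.py; python3 - <<'E'
from h import *
S={c:snap(c) for c in('side','top')}
L={'n1':(-.04,0,.15),'n2':(0,0,.15),'n3':(.04,0,.15),'tab':(-.056,.022,.202),'h':(.077,0,.178),'l':(-.104,-.036,.237)}
O=[]
for c in S:
    d=r.tip_of(c,'nest_1'); d=sorted([x['centre'] for x in d[:3]],key=lambda v:v[1])
    if len(d)==3: O+=[(c,'n%d'%(i+1),d[i]) for i in range(3)]
    for a,b in(('tab','lid_tab'),('h','lid_hinge'),('l','lever_grip')):
        d=r.tip_of(c,b)
        if d and d[0]['p']>.4: O.append((c,a,d[0]['centre']))
p,e=fitjig(S,[(c,L[n],rc) for c,n,rc in O])
print(p.round(4),np.degrees(p[2])); 
for o,x in zip(O,e.reshape(-1,2)): print(o[0],o[1],np.round(o[2],1),x.round(1))
for n,(x,y,z) in L.items(): print(n,J(p,x,y).round(4),z,np.round(proj(S['top'],[*J(p,x,y),z]),1),np.round(proj(S['side'],[*J(p,x,y),z]),1))
for cam in S:
    f=np.ascontiguousarray(S[cam]['frame'][:,:,::-1]); f=cv2.resize(f,None,fx=6,fy=6,interpolation=cv2.INTER_CUBIC)
    def ln(a,b):
        A,B=[proj(S[cam],[*J(p,q[0],q[1]),q[2]]) for q in(a,b)]
        cv2.line(f,*[(int(6*(v[1]+.5)),int(6*(v[0]+.5))) for v in(A,B)],(0,0,255),1)
    for z,x0,x1,y in((.175+.006,-.074,.077,.046),(.15,-.075,.075,.046)):
        c=[(x0,-y,z),(x1,-y,z),(x1,y,z),(x0,y,z)]
        for i in range(4): ln(c[i],c[(i+1)%4])
    ln((-.104,-.036,.187),(-.104,-.036,.251)); ln((-.056,.022,.181),(-.056,.022,.219))
    a,b,c,d=(180,270,220,350) if cam=='top' else (145,225,225,345)
    cv2.imwrite('pics/fit_%s.png'%cam,f[6*a:6*b,6*c:6*d])
E
```

```text
[ 0.4208  0.0313 -1.9202] -110.01652893914243
side tab [171.8 262.7] [3.8 2.2]
side h [167.8 285.5] [1.  0.6]
top n1 [216.  278.4] [ 0.2 -1.1]
top n2 [221.9 290.1] [-0.3  2.3]
top n3 [226.7 304.9] [0.3 2.7]
top tab [206.6 275.6] [-3.4 -0.6]
top h [231.2 322.1] [-0.   1.1]
top l [217.9 249.1] [-0.2 -1.4]
n1 [0.4345 0.0689] 0.15 [216.2 277.3] [189.4 273.1]
n2 [0.4208 0.0313] 0.15 [221.6 292.4] [184.7 277.7]
n3 [ 0.4071 -0.0063] 0.15 [227.  307.6] [180.2 282.1]
tab [0.4607 0.0764] 0.202 [203.2 275. ] [175.6 264.9]
h [ 0.3945 -0.041 ] 0.178 [231.2 323.2] [168.8 286.1]
l [0.4226 0.1414] 0.237 [217.7 247.7] [173.8 276. ]
```

View pics/fit_top.png

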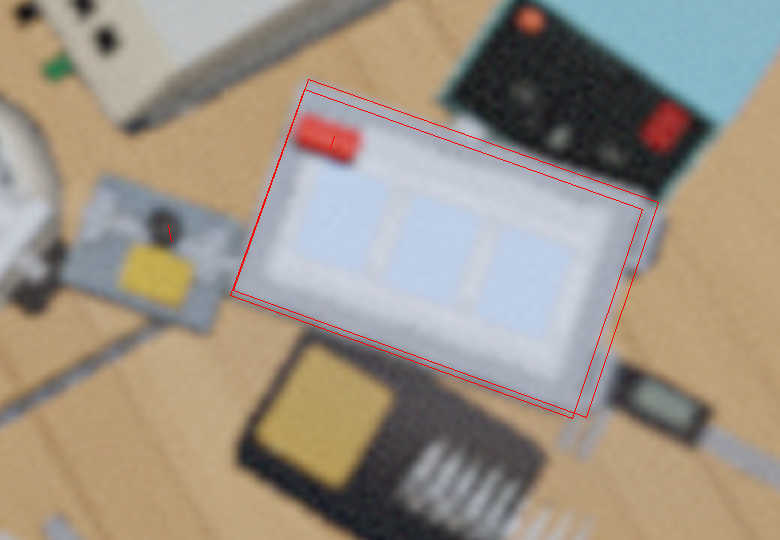

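View pics/fit_side.png

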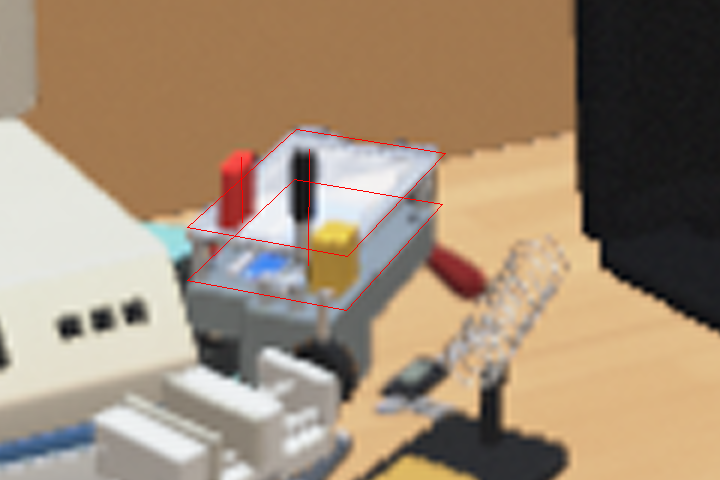

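```bash
python3 - <<'E'
from h import *
S={c:snap(c) for c in('side','top')}
p=np.array([.4208,.0313,-1.9202])
T=S['top']['frame'].astype(int); D=S['side']['frame'].astype(int)
def blob(F,a,b,c,d,fn):
    m=fn(F[a:b,c:d]); n,l,s,ce=cv2.connectedComponentsWithStats(m.astype(np.uint8)); k=1+np.argmax(s[1:,4]); return s[k], ce[k][::-1]+[a,c]
red=lambda x:(x[...,0]>140)&(x[...,1]<90)
blk=lambda x:(x.sum(-1)<260)
def jg(X): d=np.array(X[:2])-p[:2];c,s=np.cos(p[2]),np.sin(p[2]);return np.round(np.array([c*d[0]+s*d[1],-s*d[0]+c*d[1]])*1000,1)
yel=lambda x:(x[...,0]>160)&(x[...,2]<100)
for nm,F,cam,box,fn,z in[('tab',T,'top',(195,212,265,285),red,.219),('lev',T,'top',(210,222,240,254),blk,.251),('yel',T,'top',(218,234,236,256),yel,.21)]:
    s,c=blob(F,*box,fn); X=onz(S[cam],c,z); print(nm,cam,s,c.round(1),X.round(4),'jig',jg(X))
for nm,box,fn in[('tab',(168,186,258,272),red),('lev',(168,184,271,280),blk)]:
    s,c=blob(D,*box,fn); print(nm,'side',s,c.round(1))
for nm,q in dict(tabmid=(-.056,.022,.200),levmid=(-.104,-.036,.233)).items(): print(nm,np.round(proj(S['side'],[*J(p,*q[:2]),q[2]]),1))
E
```

```text
tab top [ 4  5 10  7 38] [202.9 273.7] [0.459 0.08  0.219] jig [-58.8  19.2]
lev top [ 5  5  5  6 21] [217.6 247. ] [0.4213 0.1428 0.251 ] jig [-105.   -37.7]
yel top [ 5  3 10 10 70] [225.6 245.7] [0.4065 0.1467 0.21  ] jig [-103.5  -52.9]
tab side [ 4  3  5 12 54] [176.5 264. ]
lev side [ 3  2  3 12 34] [175.8 275. ]
tabmid [176.1 264.9]
levmid [175. 276.]
```

```bash
python3 - <<'E'
from h import *
S={c:snap(c) for c in('side','top')}
def pr(n,rc):
    print(n)
    for z in(0,.05,.1,.15,.2,.25): print(z,onz(S['top'],rc,z).round(3)[:2],np.round(np.array(proj(S['side'],onz(S['top'],rc,z)))*1.5,0))
pr('jaw corner',(184.3,195.3)); pr('jaw other', (160+330/7,130+400/7)); pr('station corner near jig',(201,242)); pr('rod end',(160+605/7,130+530/7))
pr('vise right jaw', (160+290/7,130+610/7))
E
python3 - <<'E'
from h import *
snap('side','sidev',(180,300,200,320),6)
E
```

```text
jaw corner
0 [0.543 0.296] [401. 349.]
0.05 [0.534 0.289] [378. 353.]
0.1 [0.525 0.282] [354. 357.]
0.15 [0.517 0.276] [330. 361.]
0.2 [0.508 0.269] [305. 365.]
0.25 [0.5   0.262] [279. 370.]
jaw other
0 [0.477 0.318] [409. 381.]
0.05 [0.471 0.31 ] [385. 384.]
0.1 [0.465 0.303] [361. 388.]
0.15 [0.459 0.295] [336. 391.]
0.2 [0.453 0.288] [310. 394.]
0.25 [0.446 0.28 ] [284. 398.]
station corner near jig
0 [0.494 0.162] [365. 380.]
0.05 [0.487 0.161] [345. 383.]
0.1 [0.48  0.159] [324. 386.]
0.15 [0.473 0.157] [302. 389.]
0.2 [0.467 0.156] [280. 392.]
0.25 [0.46  0.154] [257. 395.]
rod end
0 [0.366 0.264] [395. 439.]
0.05 [0.364 0.258] [372. 441.]
0.1 [0.362 0.253] [349. 442.]
0.15 [0.36  0.248] [325. 444.]
0.2 [0.358 0.242] [300. 446.]
0.25 [0.356 0.237] [275. 448.]
vise right jaw
0 [0.493 0.233] [384. 377.]
0.05 [0.486 0.229] [362. 380.]
0.1 [0.479 0.224] [340. 383.]
0.15 [0.473 0.22 ] [317. 387.]
0.2 [0.466 0.216] [293. 390.]
0.25 [0.459 0.211] [268. 393.]
```

View pics/sidev.png

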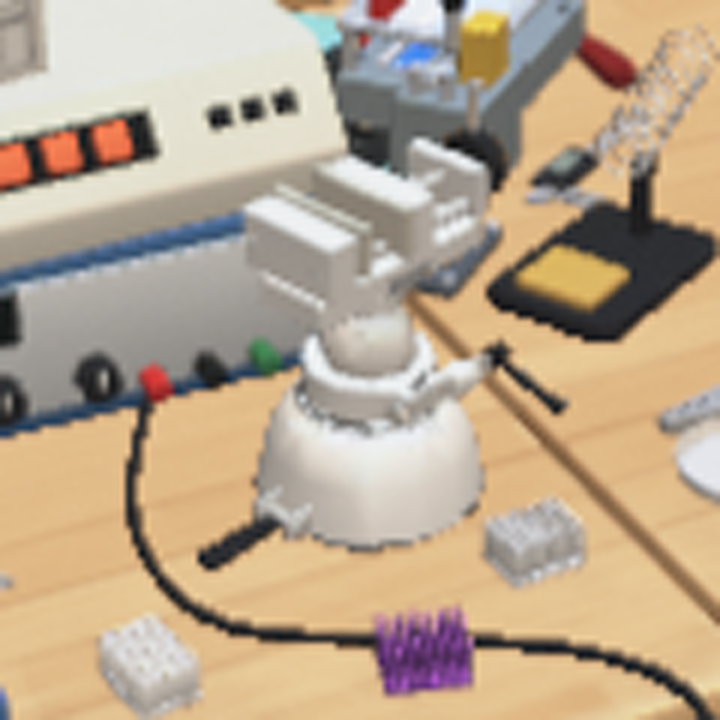

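```bash
cat >> h.py <<'E'
JP=np.array([.4212,.0320,-1.9202])
def to(pos,yawdeg=None):
    """pos world TCP; yaw of tool x (deg, mod 180)"""
    s=st();R=Rot.from_quat(s['eef_rot']).as_matrix();d=R.T@(np.array(pos)-s['tool_pos'])*1000
    y=np.degrees(np.arctan2(R[1,0],R[0,0])); sp=0 if yawdeg is None else -((yawdeg-y+90)%180-90)
    print('yaw %.1f  ROW: %.0f %.0f %.0f %.1f'%(y,*d,sp))
E
python3 -c "
from h import *
to([.423,.142,.31],70)"; python3 -m inch '0 -30 0 0; 0 -60 0 0; 0 -60 0 0' -0.3 20
```

```text
t 2.25 pos [0.1441 0.6082 0.2467] F [ 0.7 -0.4 -0.4] open 1.0
[[0.231, -0.0, -0.973], [0.973, 0.0, 0.231], [0.0, -1.0, 0.0]]
yaw 76.7  ROW: -389 -63 -379 6.7
clock: 2.55
tool_pos: [0.1444, 0.6107, 0.311]
eef_rot: [-0.553, -0.441, 0.436, 0.557]
contact_force: [0.4, 0.3, -0.1]
opening: 0.751
```

```bash
python3 -m inch '-30 0 -30 0; -60 0 -60 0; -95 0 -95 1; -130 0 -130 2; -165 0 -165 3; -200 0 -195 4; -235 0 -230 5; -270 0 -265 6; -300 0 -295 6.7; -300 0 -295 6.7'; python3 -c "
from h import *
to([.423,.142,.31],70)"
```

```text
clock: 3.55
tool_pos: [0.3648, 0.2419, 0.3062]
eef_rot: [0.583, 0.401, -0.403, -0.58]
contact_force: [-0.6, 0.2, -0.9]
opening: 0.348
t 3.55 pos [0.3648 0.2419 0.3062] F [-0.6  0.2 -0.9] open 0.348
[[0.353, 0.0, -0.935], [0.935, -0.004, 0.353], [-0.004, -1.0, -0.002]]
yaw 69.3  ROW: -73 -3 -90 -0.7
```

```bash
python3 -m inch '-25 0 -30 0; -50 0 -60 -0.7; -73 -3 -90 -0.7; -73 -3 -90 -0.7; -73 -3 -90 -0.7'; python3 - <<'E'
from h import *
to([.423,.142,.31],70)
S={c:snap(c) for c in('side','top')}
for c in S:
    for n in('lever_grip',): print(c,[(round(x['p'],2),np.round(x['centre'],1).tolist()) for x in r.tip_of(c,n)])
f=S['side']['frame'][90:200,225:335,::-1]; cv2.imwrite('pics/lev1s.png',cv2.resize(f,None,fx=5,fy=5))
f=S['top']['frame'][170:270,200:300,::-1]; cv2.imwrite('pics/lev1t.png',cv2.resize(f,None,fx=5,fy=5))
E
```

```text
clock: 4.05
tool_pos: [0.4214, 0.1489, 0.3094]
eef_rot: [-0.577, -0.408, 0.409, 0.577]
contact_force: [0.3, 0.0, -0.1]
opening: 0.349
t 4.05 pos [0.4214 0.1489 0.3094] F [ 0.3  0.  -0.1] open 0.349
[[0.332, -0.001, -0.943], [0.943, 0.0, 0.332], [0.0, -1.0, 0.001]]
yaw 70.6  ROW: -6 -1 -4 0.6
side [(0.63, [185.8, 277.0]), (0.6, [176.5, 274.8])]
top []
```

View pics/lev1s.png

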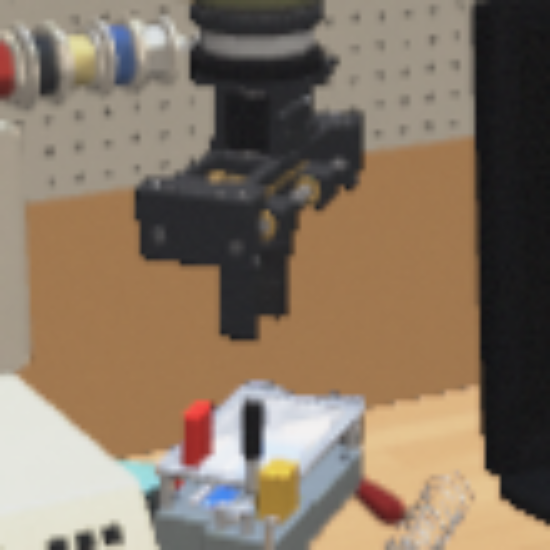

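View pics/lev1t.png

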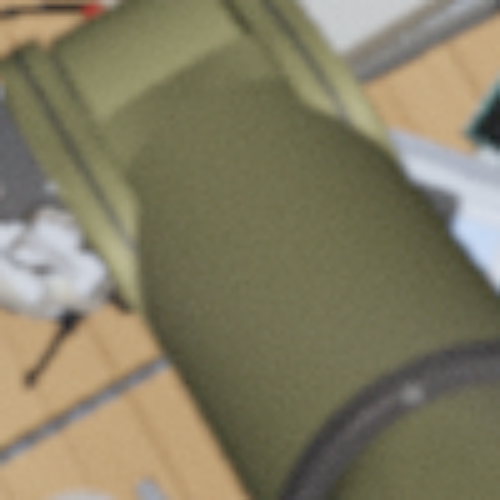

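```bash
python3 -m inch '-6 0 -2 0; -6 20 -2 0.6; -6 45 -2 0.6; -6 60 -2 0.6; -6 75 -2 0.6; -6 75 -2 0.6; -6 75 -2 0.6' ; python3 - <<'E'
from h import *
to([.423,.142,.234],70)
S={c:snap(c) for c in('side',)}
f=S['side']['frame'][130:200,240:310,::-1]; cv2.imwrite('pics/lev2s.png',cv2.resize(f,None,fx=8,fy=8,interpolation=2))
E
```

```text
clock: 4.95
tool_pos: [0.4213, 0.1426, 0.2349]
eef_rot: [-0.579, -0.406, 0.406, 0.579]
contact_force: [0.0, 0.2, -0.8]
opening: 0.351
t 4.95 pos [0.4213 0.1426 0.2349] F [ 0.   0.2 -0.8] open 0.351
[[0.34, -0.0, -0.94], [0.94, -0.0, 0.34], [-0.0, -1.0, 0.0]]
yaw 70.1  ROW: 0 1 -2 0.1
```

View pics/lev2s.png

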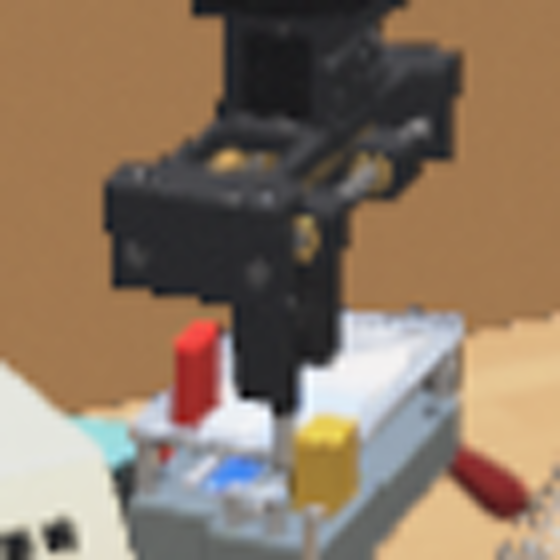

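Fingers straddle the black lever (stem at crop (283,440)), above the yellow gate. Close.

```bash
python3 -m inch '0 0 0 0; 0 0 0 0; 0 0 0 0; 0 0 0 0; 0 0 0 0' -1 25; python3 -c "
from h import *
st()"
```

```text
clock: 5.5
tool_pos: [0.4222, 0.1434, 0.2353]
eef_rot: [-0.579, -0.407, 0.405, 0.579]
contact_force: [0.8, 2.9, 6.0]
opening: 0.151
t 5.5 pos [0.4222 0.1434 0.2353] F [0.8 2.9 6. ] open 0.151
[[0.34, 0.002, -0.94], [0.94, 0.002, 0.34], [0.002, -1.0, -0.001]]
```

```bash
python3 -m inch '5 0 0 0; 10 0 0 0; 15 0 0 0; 19 0 0 0; 22 0 0 0; 22 0 0 0; 22 0 0 0'; python3 -c "
from h import *
st()"
```

```text
clock: 6.2
tool_pos: [0.4278, 0.1592, 0.2352]
eef_rot: [0.581, 0.403, -0.407, -0.578]
contact_force: [-2.4, -7.3, 14.0]
opening: 0.148
t 6.2 pos [0.4278 0.1592 0.2352] F [-2.4 -7.3 14. ] open 0.148
[[0.344, -0.003, -0.939], [0.939, -0.006, 0.344], [-0.007, -1.0, 0.001]]
```

```bash
python3 -m inch '3 0 0 0; 5 0 0 0; 5 0 0 0; 5 0 0 0; 5 0 0 0'; python3 -c "
from h import *
st()"
```

```text
clock: 6.7
tool_pos: [0.4293, 0.1632, 0.2352]
eef_rot: [0.581, 0.403, -0.407, -0.578]
contact_force: [-2.6, -7.3, 13.9]
opening: 0.147
t 6.7 pos [0.4293 0.1632 0.2352] F [-2.6 -7.3 13.9] open 0.147
[[0.344, -0.003, -0.939], [0.939, -0.007, 0.344], [-0.008, -1.0, 0.001]]
```

```bash
python3 - <<'E'
from h import *
s=r.get_state();print(s['moment'])
S={c:snap(c) for c in('side',)}
f=S['side']['frame'][130:200,240:310,::-1]; cv2.imwrite('pics/lev3s.png',cv2.resize(f,None,fx=8,fy=8,interpolation=2))
E
```

```text
[-1.81569946  0.62405867  0.00561373]
```

View pics/lev3s.png

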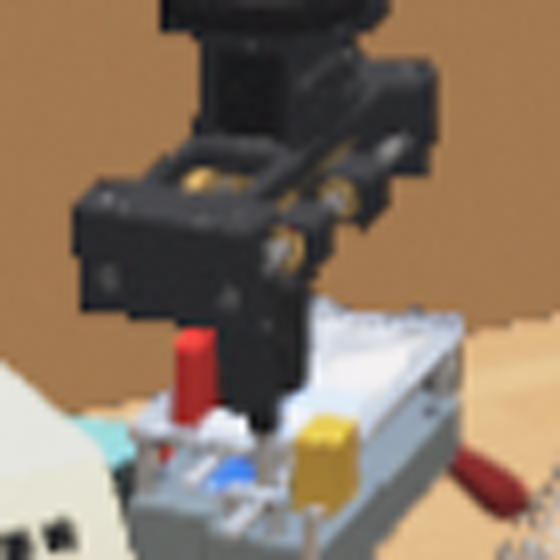

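```bash
python3 - <<'E'
from h import *
S=snap('side')
for dx in (0,.016,.021,.024):
    X=[*J(JP,-.104-dx,-.036),.215]; q=np.array(proj(S,X)); print(dx,((q-[130,240]+.5)*8).round(0))
E
```

```text
0 [408. 290.]
0.016 [424. 274.]
0.021 [429. 269.]
0.024 [432. 266.]
```

```bash
python3 -m inch '1 0.3 6 0; 1 1 12 0; 1 3 18 0; 1 5 23 0; 1 7.5 29 0; 1 9.5 33 0; 1 9.5 34 0; 1 9.5 34 0; 1 9.5 34 0'; python3 - <<'E'
from h import *
st()
S={c:snap(c) for c in('side',)}
f=S['side']['frame'][130:200,240:310,::-1]; cv2.imwrite('pics/lev4s.png',cv2.resize(f,None,fx=8,fy=8,interpolation=2))
E
```

```text
clock: 7.7
tool_pos: [0.3988, 0.1745, 0.2245]
eef_rot: [0.582, 0.402, -0.407, -0.578]
contact_force: [3.5, -10.6, -0.5]
opening: 0.143
t 7.7 pos [0.3988 0.1745 0.2245] F [  3.5 -10.6  -0.5] open 0.143
[[0.346, -0.003, -0.938], [0.938, -0.008, 0.346], [-0.009, -1.0, -0.0]]
```

View pics/lev4s.png

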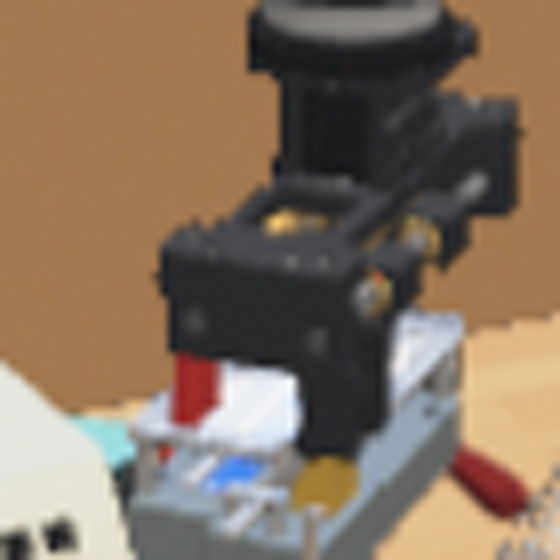

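```bash
python3 -m inch '0 0 0 0; 0 0 0 0; 0 0 0 0; 0 0 0 0; 0 -20 0 0; 0 -40 0 0; 0 -60 0 0; 0 -80 0 0' -0.2 ; python3 - <<'E'
from h import *
st()
S={c:snap(c) for c in('side',)}
f=S['side']['frame'][130:200,240:310,::-1]; cv2.imwrite('pics/lev5s.png',cv2.resize(f,None,fx=8,fy=8,interpolation=2))
E
```

```text
clock: 8.55
tool_pos: [0.3987, 0.1807, 0.306]
eef_rot: [-0.579, -0.406, 0.406, 0.579]
contact_force: [-1.1, -0.6, -0.2]
opening: 0.397
t 8.55 pos [0.3987 0.1807 0.306 ] F [-1.1 -0.6 -0.2] open 0.397
[[0.34, -0.0, -0.94], [0.94, 0.0, 0.34], [-0.0, -1.0, 0.0]]
```

View pics/lev5s.png

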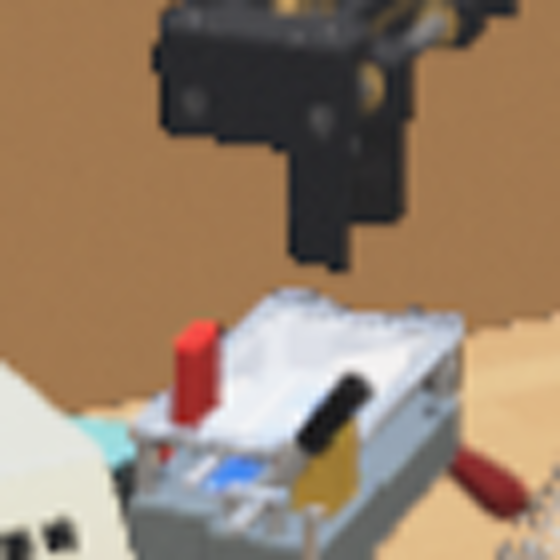

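```bash
python3 - <<'E'
from h import *
print(np.round(r.get_state()['q'],2))
S=snap('top','top2',scale=1.5)
t=J(JP,-.056,.022);print(t)
print('body end px',np.array(proj(S,[*J(JP,-.056,.116),.25]))*1.5)
to([t[0],t[1],.26],-20)
E
```

```text
[-0.42  0.36 -0.16  2.01  0.08  0.77  0.6 ]
[0.4610416  0.07708489]
body end px [244.15955702 433.1445821 ]
t 8.65 pos [0.4001 0.1814 0.3072] F [ 0.1 -0.   0.2] open 0.394
[[0.34, 0.004, -0.94], [0.94, 0.003, 0.34], [0.004, -1.0, -0.003]]
yaw 70.1  ROW: -78 47 -93 -89.9
```

View pics/top2.png

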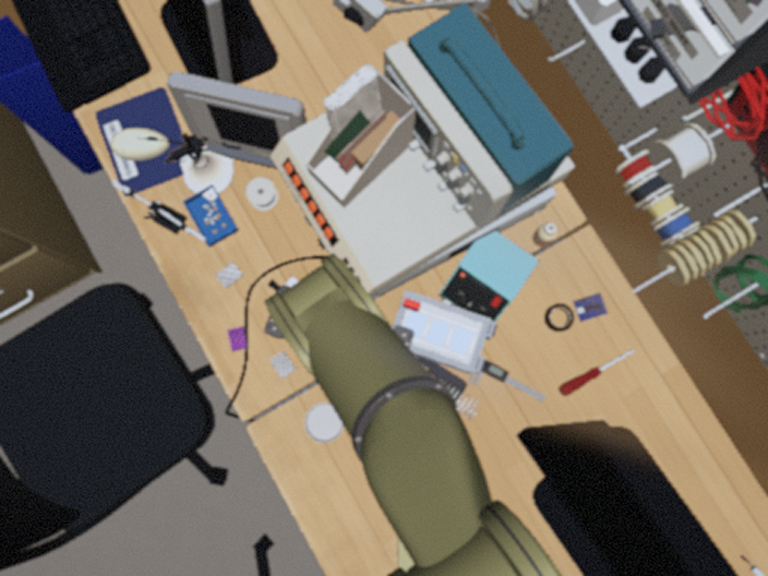

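```bash
python3 - <<'E'
from h import *
S={c:snap(c) for c in('side','top')}
f=S['top']['frame'][120:210,180:310,::-1]; cv2.imwrite('pics/stn_t.png',cv2.resize(f,None,fx=6,fy=6,interpolation=2))
f=S['side']['frame'][100:230,120:270,::-1]; cv2.imwrite('pics/stn_s.png',cv2.resize(f,None,fx=5,fy=5,interpolation=2))
E
```

```text
(no output)
```

View pics/stn_t.png

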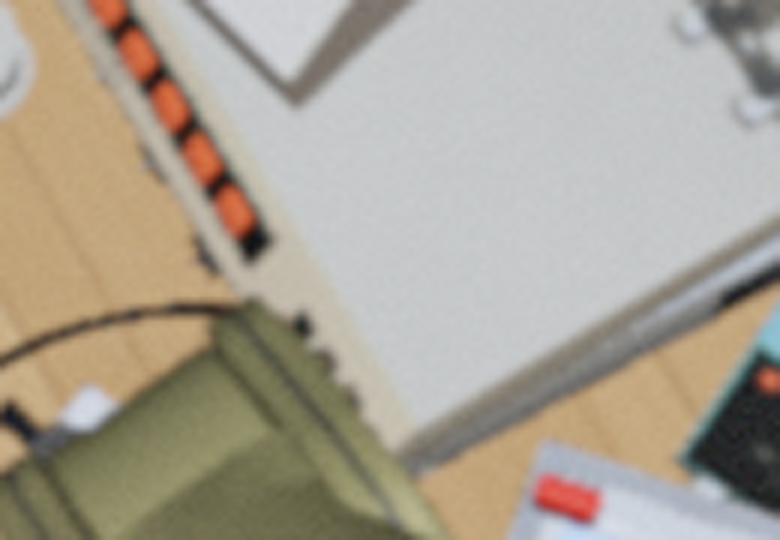

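View pics/stn_s.png

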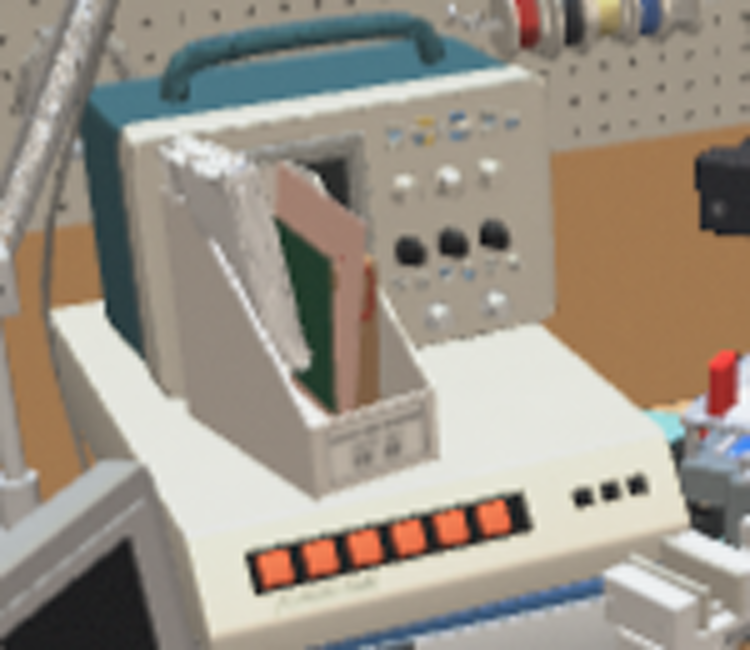

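```bash
python3 - <<'E'
from h import *
S={c:snap(c) for c in('side','top')}
X,e=tri(S['top'],(189.7,249.2),S['side'],(186.4,250.4));print(X,e)
X,e=tri(S['top'],(120+210/6,180+237/6),S['side'],(100+517/5,120+495/5));print('last orange',X,e)
s=onz(S['top'],(189.7,249.2),.21); s2=onz(S['top'],(120+210/6,180+1),.21)
a=onz(S['top'],(120+225/6,180+770/6),.21);print('edge pts',s,a)
for y in(.022,.116):
  for x in(-.094,-.018): print(J(JP,x,y))
E
```

```text
[0.49854966 0.13860669 0.19120644] 0.005812231569220174
last orange [0.58826855 0.21350572 0.16857763] 6.045367263914668e-05
edge pts [0.4925956  0.13819187 0.21      ] [ 0.57093942 -0.0055839   0.21      ]
[0.47405043 0.11278881]
[0.44803277 0.04138096]
[0.56237067 0.08060908]
[0.53635301 0.00920123]
```

```bash
python3 -m inch '-8 -15 -10 -8; -16 -15 -19 -16; -24 -15 -28 -24; -32 -15 -37 -32; -40 -15 -47 -40; -48 -15 -56 -48; -56 -15 -66 -56; -64 -15 -75 -64; -71 -15 -84 -72; -78 -15 -93 -80' -0.2;  python3 - <<'E'
from h import *
print(np.round(r.get_state()['q'],2))
to([.461,.0771,.26],160)
E
```

```text
clock: 9.85
tool_pos: [0.4595, 0.0748, 0.3191]
eef_rot: [-0.18, -0.683, 0.684, 0.181]
contact_force: [-0.1, 0.4, 1.0]
opening: 0.401
[ 0.09  0.41 -0.51  1.91  0.26  0.88  2.07]
t 9.85 pos [0.4595 0.0748 0.3191] F [-0.1  0.4  1. ] open 0.401
[[-0.869, -0.002, -0.494], [0.494, -0.0, -0.869], [0.002, -1.0, 0.001]]
yaw 150.4  ROW: -0 59 -3 -9.6
```

```bash
python3 -m inch '0 0 0 8.5; 0 0 0 17; 0 0 0 25.5; 0 0 0 34; 0 0 0 42.5; 0 0 0 51; 0 0 0 59.5; 0 0 0 68; 0 0 0 76.5; 0 0 0 85' -0.2; python3 -m inch '0 0 0 8.5; 0 0 0 17; 0 0 0 25.5; 0 0 0 34; 0 0 0 42.5; 0 0 0 51; 0 0 0 59.5; 0 0 0 68; 0 0 0 76.5; 0 0 0 85' -0.2;  python3 - <<'E'
from h import *
print(np.round(r.get_state()['q'],2))
to([.461,.0771,.26],-20)
snap('side','tab1',(90,200,220,330),5)
E
```

```text
clock: 10.85
tool_pos: [0.4592, 0.0753, 0.319]
eef_rot: [-0.597, -0.378, 0.379, 0.598]
contact_force: [-0.9, 0.3, 0.2]
opening: 0.407
clock: 11.85
tool_pos: [0.4592, 0.0753, 0.3191]
eef_rot: [0.697, -0.125, 0.124, -0.696]
contact_force: [0.1, -0.3, 0.1]
opening: 0.403
[-0.47  0.39  0.31  1.94 -0.16  0.83 -0.43]
t 11.85 pos [0.4592 0.0753 0.3191] F [ 0.1 -0.3  0.1] open 0.403
[[0.938, -0.002, 0.346], [-0.346, -0.001, 0.938], [-0.002, -1.0, -0.002]]
yaw -20.3  ROW: 1 59 2 -0.3
```

View pics/tab1.png

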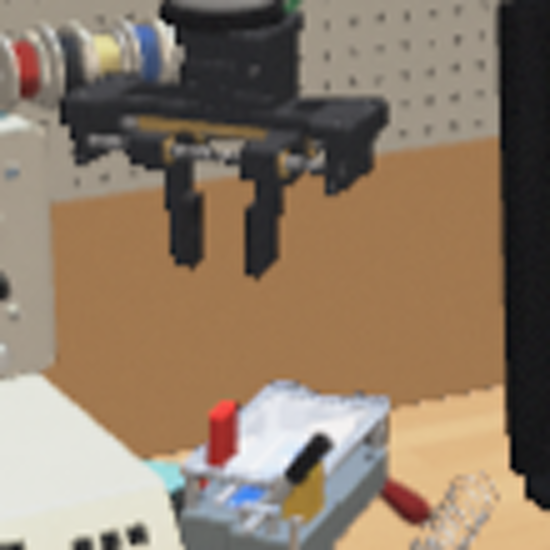

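```bash
python3 -m inch '1 30 2 0; 1 60 2 0; 1 85 2 0; 1 105 2 0; 1 122 2 0; 1 122 2 0; 1 122 2 0' -0.2;  python3 - <<'E'
from h import *
st()
snap('side','tab2',(130,200,230,300),8)
E
```

```text
clock: 12.6
tool_pos: [0.4612, 0.0768, 0.1979]
eef_rot: [0.697, -0.122, 0.121, -0.696]
contact_force: [-0.5, 1.6, 0.2]
opening: 0.4
t 12.6 pos [0.4612 0.0768 0.1979] F [-0.5  1.6  0.2] open 0.4
[[0.941, -0.001, 0.34], [-0.34, -0.0, 0.941], [-0.001, -1.0, -0.001]]
```

View pics/tab2.png

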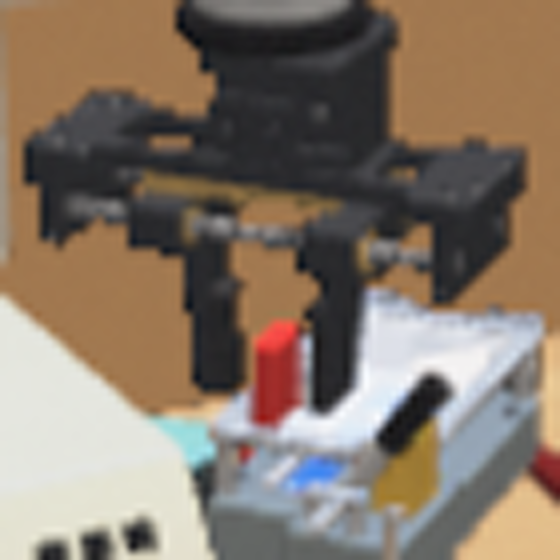

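```bash
python3 -m inch '0 0 0 0; 0 0 0 0; 0 0 0 0; 0 0 0 0; 0 0 0 0' -1 25; python3 -m inch '0 -7 -2 0; 0 -13 -4 0; 0 -20 -6 0; 0 -26 -9 0; 0 -26 -9 0' ;  python3 - <<'E'
from h import *
st()
snap('side','tab3',(130,200,230,300),8)
E
```

```text
clock: 13.15
tool_pos: [0.4604, 0.0775, 0.1986]
eef_rot: [-0.696, 0.123, -0.121, 0.697]
contact_force: [-3.1, 2.5, 5.9]
opening: 0.137
clock: 13.65
tool_pos: [0.4576, 0.0696, 0.2251]
eef_rot: [-0.696, 0.123, -0.122, 0.697]
contact_force: [-3.4, 5.5, -0.1]
opening: 0.138
t 13.65 pos [0.4576 0.0696 0.2251] F [-3.4  5.5 -0.1] open 0.138
[[0.94, -0.001, 0.34], [-0.34, 0.002, 0.94], [-0.002, -1.0, 0.002]]
```

View pics/tab3.png

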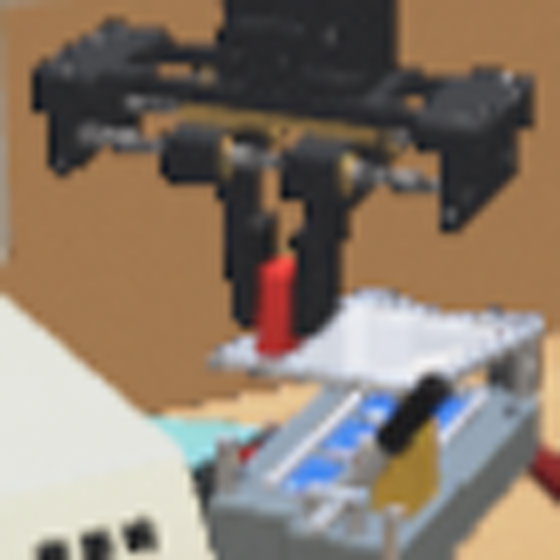

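```bash
python3 -m inch '0 -12 -6 0; 0 -23 -13.5 0; 0 -34 -22 0; 0 -43.5 -31.5 0; 0 -52 -42 0; 0 -60 -53.5 0; 0 -66.5 -65.5 0; 0 -71.5 -78 0; 0 -71.5 -78 0' ;  python3 - <<'E'
from h import *
st();print(np.round(r.get_state()['q'],2))
snap('side','tab4',(100,200,230,330),6)
E
```

```text
clock: 14.6
tool_pos: [0.4305, -0.0051, 0.2972]
eef_rot: [-0.696, 0.123, -0.123, 0.697]
contact_force: [-6.0, 5.3, 8.3]
opening: 0.132
t 14.6 pos [ 0.4305 -0.0051  0.2972] F [-6.   5.3  8.3] open 0.132
[[0.939, -0.001, 0.343], [-0.343, 0.002, 0.939], [-0.001, -1.0, 0.002]]
[-0.3   0.38  0.29  2.06 -0.16  0.72 -0.25]
```

View pics/tab4.png

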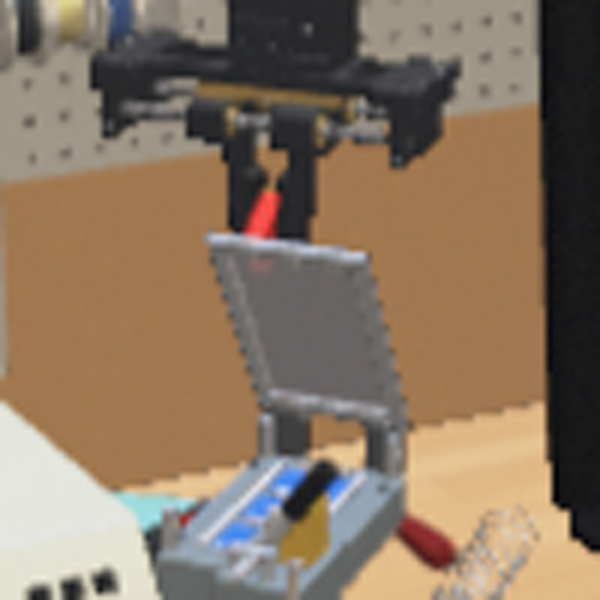

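```bash
python3 -m inch '0 -4 -13 0; 0 -6.5 -26.5 0; 0 -7.5 -40 0; 0 -7.5 -53.5 0; 0 -6 -67 0; 0 -3 -80.5 0; 0 1 -93.5 0; 0 6 -106 0; 0 9.5 -113 0; 0 9.5 -114 0' ;  python3 - <<'E'
from h import *
st();print(np.round(r.get_state()['q'],2))
snap('side','tab5',(100,200,230,330),6)
snap('top','tab5t',scale=1.5)
E
```

```text
clock: 15.65
tool_pos: [0.3932, -0.1078, 0.2874]
eef_rot: [-0.694, 0.122, -0.121, 0.699]
contact_force: [-1.3, 19.7, 12.8]
opening: 0.135
t 15.65 pos [ 0.3932 -0.1078  0.2874] F [-1.3 19.7 12.8] open 0.135
[[0.941, 0.001, 0.339], [-0.339, 0.008, 0.941], [-0.002, -1.0, 0.007]]
[-0.04  0.36  0.29  2.14 -0.17  0.67  0.02]
```

View pics/tab5.png

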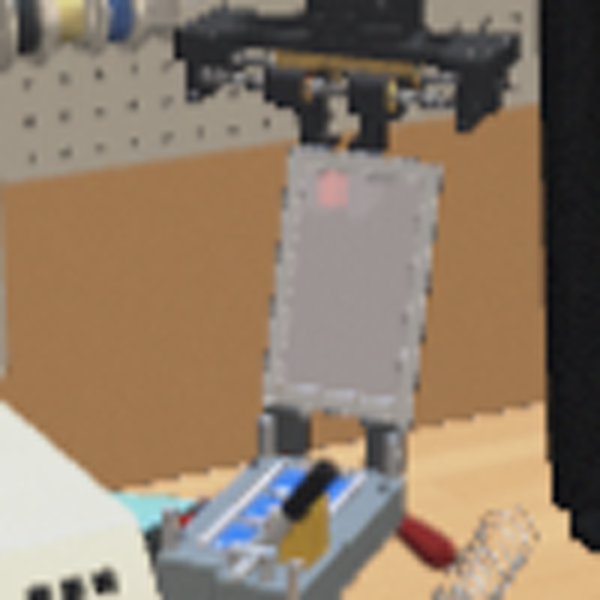

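```bash
python3 -m inch '0 0 0 0; 0 0 0 0; 0 1 -3 0; 0 1 -3 0; 0 1 -3 0' ;  python3 -c "
from h import *
st()"; python3 -m inch '0 1 0 0; 0 1 0 0;0 1 0 0' -0.3 ;  python3 -c "
from h import *
st()
snap('side','tab6',(100,200,230,330),6)"
```

```text
clock: 16.25
tool_pos: [0.3932, -0.1081, 0.2872]
eef_rot: [-0.693, 0.12, -0.121, 0.7]
contact_force: [-1.9, 24.7, 22.8]
opening: 0.128
t 16.25 pos [ 0.3932 -0.1081  0.2872] F [-1.9 24.7 22.8] open 0.128
[[0.942, 0.002, 0.336], [-0.336, 0.01, 0.942], [-0.001, -1.0, 0.01]]
clock: 16.55
tool_pos: [0.392, -0.1161, 0.2845]
eef_rot: [0.697, -0.123, 0.123, -0.696]
contact_force: [0.6, -0.6, 0.7]
opening: 0.345
t 16.55 pos [ 0.392  -0.1161  0.2845] F [ 0.6 -0.6  0.7] open 0.345
[[0.939, 0.001, 0.343], [-0.343, -0.001, 0.939], [0.001, -1.0, -0.001]]
```

View pics/tab6.png

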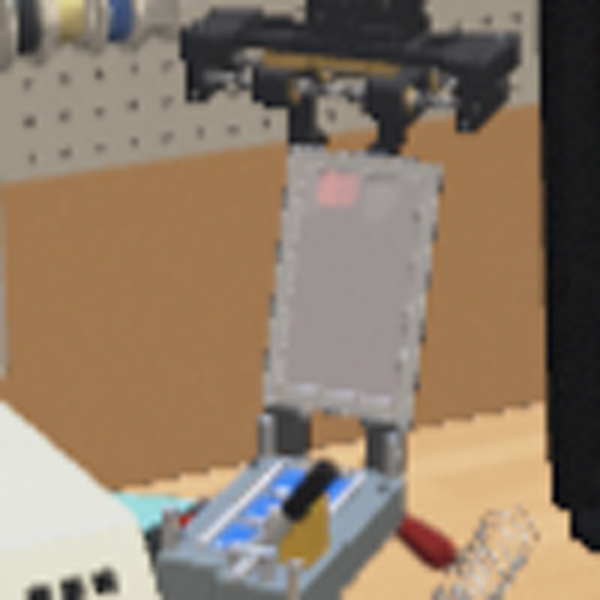

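```bash
python3 -m inch '0 -30 0 0; 0 -60 0 0; 0 -90 0 0; 0 -100 0 0; 0 -100 0 0' -0.3 ;  python3 - <<'E'
from h import *
st()
S={c:snap(c) for c in('side','top')}
for c in S:
    f=S[c]['frame'][:,:,::-1]; cv2.imwrite('pics/v7%s.png'%c,cv2.resize(f,None,fx=1.5,fy=1.5,interpolation=2))
    print(c,[(round(x['p'],2),np.round(x['centre'],1).tolist()) for x in r.tip_of(c,'sink_a_mid')])
    print('trace',c,[(round(x['p'],2),np.round(x['centre'],1).tolist(),int(x['region'].sum())) for x in r.trace(c,'sink_a_mid')])
E
```

```text
clock: 17.1
tool_pos: [0.3927, -0.1159, 0.3855]
eef_rot: [0.696, -0.121, 0.124, -0.696]
contact_force: [0.0, 0.9, -0.4]
opening: 0.347
t 17.1 pos [ 0.3927 -0.1159  0.3855] F [ 0.   0.9 -0.4] open 0.347
[[0.94, 0.004, 0.342], [-0.342, -0.001, 0.94], [0.004, -1.0, 0.0]]
side [(0.36, [126.5, 286.4])]
trace side []
top []
trace top [(0.6, [158.3, 362.5], 189)]
```

View pics/v7top.png

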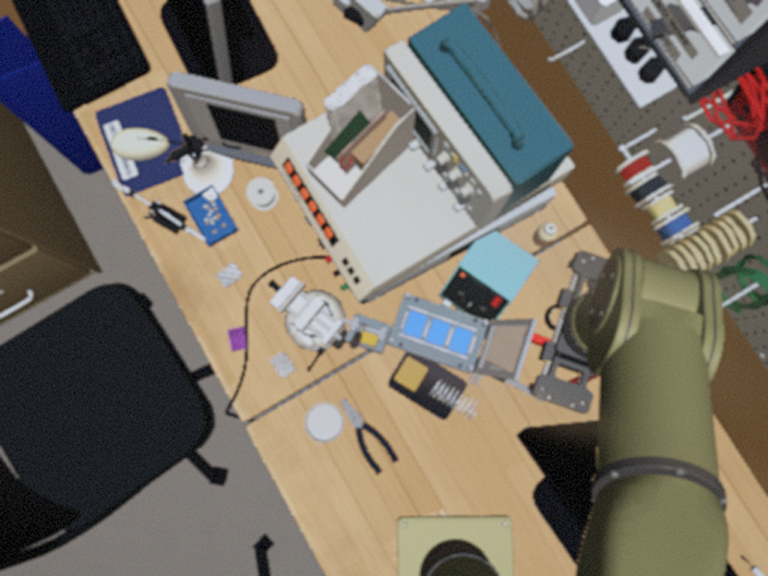

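View pics/v7side.png

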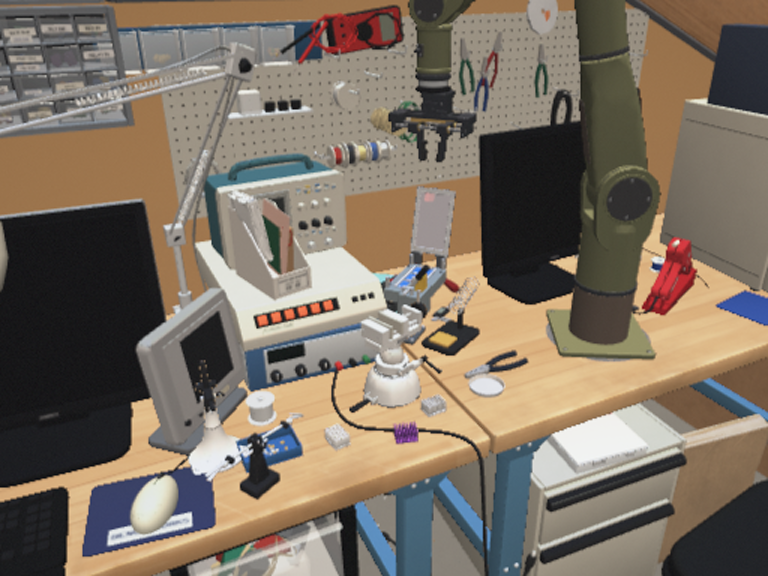

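```bash
cat >> h.py <<'E'
from scipy.optimize import minimize
def sinkmask(S,cam,X,w=16):
    rc=np.array(proj(S[cam],X)).round().astype(int); r0,c0=rc-w
    f=cv2.resize(S[cam]['frame'][r0:r0+2*w,c0:c0+2*w],None,fx=4,fy=4,interpolation=cv2.INTER_LINEAR)
    h=cv2.cvtColor(f,cv2.COLOR_RGB2HSV); m=((h[...,1]<65)&(h[...,2]>90)).astype(np.uint8)
    n,l,s,ce=cv2.connectedComponentsWithStats(m); k=1+np.argmax(s[1:,4]-3*np.hypot(*(ce[1:]-4*w).T)); m=(l==k).astype(np.uint8)
    return m,(r0,c0)
def fitsink(S,x0,cams=('top','side'),zc=.011,pic=None):
    M={c:sinkmask(S,c,[*x0[:2],zc]) for c in cams}
    def hull(p,c):
        co,si=np.cos(p[2]),np.sin(p[2]);pts=[]
        for a in(-.015,.015):
            for b in(-.02,.02):
                for z in(zc-.011,zc+.011):
                    q=np.array(proj(S[c],[p[0]+co*a-si*b,p[1]+si*a+co*b,z]))-M[c][1]
                    pts.append([(q[1]+.5)*4-.5,(q[0]+.5)*4-.5])
        m=np.zeros_like(M[c][0]); cv2.fillConvexPoly(m,cv2.convexHull(np.round(np.array(pts)*16).astype(np.int32)),1,shift=4); return m
    def cost(p): return sum(1-(hull(p,c)&M[c][0]).sum()/(hull(p,c)|M[c][0]).sum() for c in cams)
    best=None
    for dy in np.radians([-60,-40,-20,0,20,40,60,90]):
        q=minimize(cost,[x0[0],x0[1],x0[2]+dy],method='Nelder-Mead',options=dict(initial_simplex=[[x0[0],x0[1],x0[2]+dy],[x0[0]+.005,x0[1],x0[2]+dy],[x0[0],x0[1]+.005,x0[2]+dy],[x0[0],x0[1],x0[2]+dy+.2]],xatol=1e-4,fatol=1e-4))
        if best is None or q.fun<best.fun: best=q
    if pic:
        ims=[np.dstack([M[c][0]*255,hull(best.x,c)*255,M[c][0]*0]) for c in cams]; cv2.imwrite('pics/'+pic+'.png',cv2.resize(np.hstack(ims),None,fx=2,fy=2,interpolation=0))
    return best.x,best.fun
E
python3 - <<'E'
from h import *
S={c:snap(c) for c in('side','top')}
# jaw yaw = sink y axis = yaw+90
for n,x0 in dict(s1=[.545,.415,np.radians(37.6)],s2=[.376,.312,np.radians(-53.2)]).items():
    x,f=fitsink(S,x0,pic='fit'+n); print(n,x.round(4),'jaw yaw',round((np.degrees(x[2])+90)%180,1),f)
    for c in S: x,f=fitsink(S,x0,cams=(c,)); print('  ',c,x.round(4),round((np.degrees(x[2])+90)%180,1),f)
# nests blue
T=S['top']['frame'].astype(int); m=((T[...,2]>170)&(T[...,0]<120)).astype(np.uint8); m[:180]=0;m[260:]=0;m[:,:240]=0;m[:,340:]=0
n,l,s,ce=cv2.connectedComponentsWithStats(m)
for k in range(1,n):
    if s[k,4]>30: print(s[k],ce[k][::-1].round(1),onz(S['top'],ce[k][::-1],.151).round(4))
print([J(JP,x,0).round(4) for x in(-.04,0,.04)])
E
cd pics; python3 -c "
import cv2,numpy as np
cv2.imwrite('fit12.png',np.vstack([cv2.imread('fits1.png'),cv2.imread('fits2.png')]))"
```

```text
s1 [0.5475 0.4159 0.6584] jaw yaw 127.7 0.18170693176377084
   side [0.5484 0.4167 0.6175] 125.4 0.04563269876819709
   top [0.546  0.4167 0.6325] 126.2 0.09044776119402986
s2 [0.377  0.3131 2.1258] jaw yaw 31.8 0.1967623711699381
   side [ 0.377   0.3132 -1.0502] 29.8 0.07129572225666458
   top [ 0.3762  0.3126 -0.9814] 33.8 0.11602373887240358
[270 208  15  17 175] [215.8 276.6] [0.4355 0.0707 0.151 ]
[284 213  16  18 176] [221.1 291.6] [0.422  0.0333 0.151 ]
[300 218  15  18 175] [226.5 306.7] [ 0.4082 -0.0041  0.151 ]
[array([0.4349, 0.0696]), array([0.4212, 0.032 ]), array([ 0.4075, -0.0056])]
```

View pics/fit12.png

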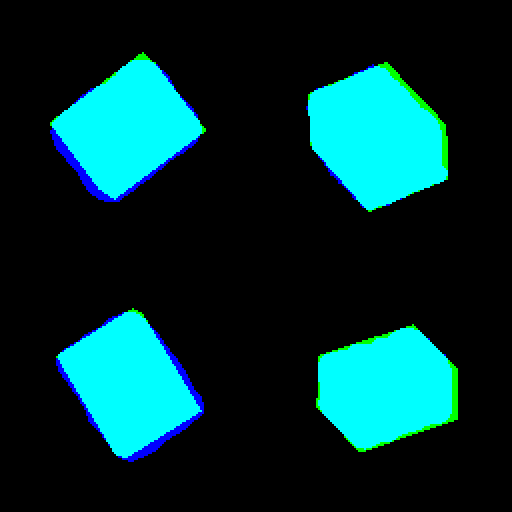

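```bash
python3 - <<'E'
from h import *
S={c:snap(c) for c in('side','top')}
f=S['top']['frame'][180:260,165:245,::-1]; cv2.imwrite('pics/vt.png',cv2.resize(f,None,fx=7,fy=7,interpolation=2))
print(S['side']['intrinsics'][0],S['top']['intrinsics'][0])
# base circle hypotheses: centre by top ; 
def circ(cx,cy,R,z,cam,sc=1.0):
    P=np.array([proj(S[cam],[cx+R*np.cos(a),cy+R*np.sin(a),z]) for a in np.linspace(0,6.28,60)]); return P.min(0).round(1),P.max(0).round(1)
c=onz(S['top'],(180,0),.05)
P1=[onz(S['side'],(180+500/6,200+x/6),.0) for x in(258,483)];print('side base L/R on z=0 row',P1)
E
```

```text
[420.7665869    0.         257.30324795] [469.51521079   0.         257.16807045]
side base L/R on z=0 row [array([0.51442343, 0.273832  , 0.        ]), array([0.4024465 , 0.26671604, 0.        ])]
```

View pics/vt.png

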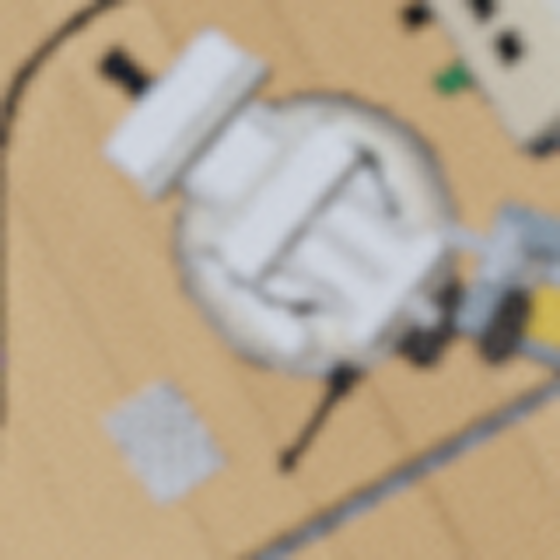

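```bash
python3 - <<'E'
from h import *
S={c:snap(c) for c in('side','top')}
v=onz(S['top'],(213.6,210.4),.02)[:2]; s=np.array([.3768,.313]);a=np.radians(32)
d=v-s;print(v,d,'along',d@[np.cos(a),np.sin(a)],'perp',d@[np.sin(a),-np.cos(a)])
to([.3768,.313,.25],32)
E
```

```text
[0.45619144 0.2497873 ] [ 0.07939144 -0.0632127 ] along 0.03383013191801971 perp 0.09567845888412896
t 17.7 pos [ 0.3919 -0.1149  0.384 ] F [-0.   0.1 -0.3] open 0.35
[[0.94, -0.0, 0.341], [-0.341, 0.0, 0.94], [-0.0, -1.0, -0.0]]
yaw -19.9  ROW: -160 134 397 -51.9
```

```bash
python3 -m inch '-15 0 40 0; -32 0 80 -6; -48 0 120 -13; -64 0 160 -20; -80 0 200 -27; -96 0 240 -33; -112 0 280 -40; -128 0 320 -46; -145 0 360 -52; -160 0 397 -52' 0.3 ; python3 -c "
from h import *
to([.3768,.313,.1],32)"
```

```text
clock: 18.7
tool_pos: [0.3764, 0.3149, 0.3842]
eef_rot: [-0.679, -0.196, 0.196, 0.679]
contact_force: [1.2, -0.8, 0.2]
opening: 0.65
t 18.7 pos [0.3764 0.3149 0.3842] F [ 1.2 -0.8  0.2] open 0.65
[[0.846, -0.0, -0.533], [0.533, 0.0, 0.846], [0.0, -1.0, 0.0]]
yaw 32.2  ROW: -1 284 -2 0.2
```

```bash
python3 -m inch '-1 45 -2 0; -1 90 -2 0; -1 135 -2 0; -1 180 -2 0; -1 220 -2 0; -1 260 -2 0; -1 284 -2 0; -1 284 -2 0' 0.3 ; python3 - <<'E'
from h import *
to([.3768,.313,.015],32)
S={c:snap(c) for c in('side','top')}
print(fitsink(S,[.377,.313,-1.01],cams=('side',)))
f=S['side']['frame'][200:300,230:330,::-1]; cv2.imwrite('pics/g1.png',cv2.resize(f,None,fx=6,fy=6,interpolation=2))
E
```

```text
clock: 19.5
tool_pos: [0.3757, 0.3095, 0.0975]
eef_rot: [0.681, 0.194, -0.197, -0.679]
contact_force: [-0.4, -0.1, -0.0]
opening: 0.649
t 19.5 pos [0.3757 0.3095 0.0975] F [-0.4 -0.1 -0. ] open 0.649
[[0.847, -0.004, -0.531], [0.531, -0.004, 0.847], [-0.006, -1.0, -0.001]]
yaw 32.1  ROW: 3 82 2 0.1
(array([ 0.37688085,  0.31272107, -1.00150116]), np.float64(0.06592386258124416))
```

View pics/g1.png

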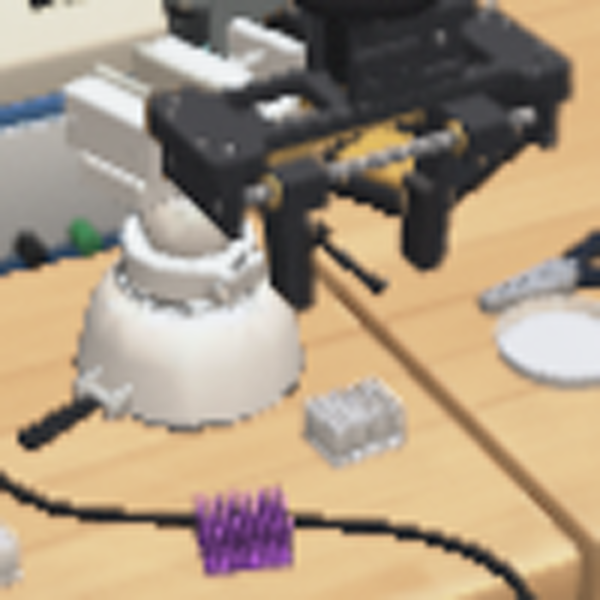

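```bash
python3 -m inch '2 15 2 0; 2 30 3 0; 2 50 3 0; 2 65 3 0; 2 76 3 0; 2 82 3 0; 2 82 3 0; 2 82 3 0' 0.3 ; python3 - <<'E'
from h import *
to([.3768,.313,.015],32)
S={c:snap(c) for c in('side','top')}
f=S['side']['frame'][200:300,230:330,::-1]; cv2.imwrite('pics/g2.png',cv2.resize(f,None,fx=6,fy=6,interpolation=2))
E
```

```text
clock: 20.4
tool_pos: [0.3776, 0.3146, 0.0189]
eef_rot: [-0.679, -0.196, 0.195, 0.68]
contact_force: [-0.3, 0.7, -0.6]
opening: 0.646
t 20.4 pos [0.3776 0.3146 0.0189] F [-0.3  0.7 -0.6] open 0.646
[[0.848, 0.001, -0.531], [0.531, 0.001, 0.848], [0.001, -1.0, 0.0]]
yaw 32.1  ROW: -2 4 -1 0.1
```

View pics/g2.png

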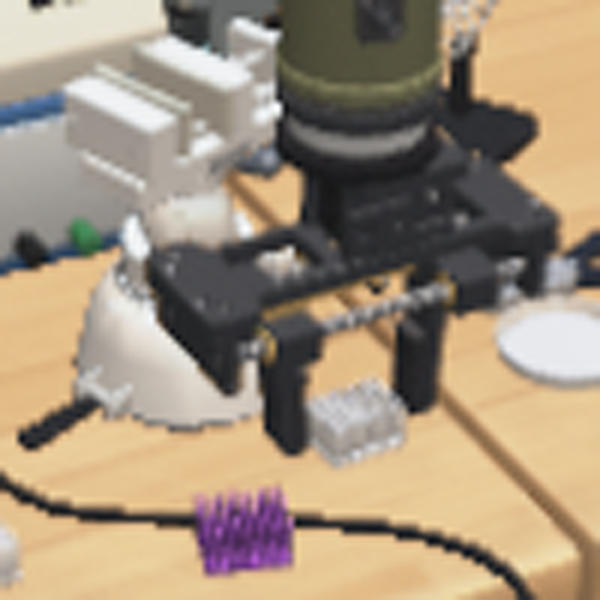

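```bash
python3 -m inch '-1 4 -1 0; -1 4 -1 0; -1 4 -1 0' 0.3; python3 -m inch '0 0 0 0; 0 0 0 0; 0 0 0 0; 0 0 0 0; 0 0 0 0' -1 30; python3 -c "
from h import *
st()"; python3 -m inch '0 -5 0 0; 0 -20 0 0; 0 -45 0 0; 0 -80 0 0; 0 -110 0 0; 0 -110 0 0'; python3 - <<'E'
from h import *
st()
S={c:snap(c) for c in('side','top')}
f=S['side']['frame'][160:300,230:370,::-1]; cv2.imwrite('pics/g3.png',cv2.resize(f,None,fx=4,fy=4,interpolation=2))
E
```

```text
clock: 20.8
tool_pos: [0.3768, 0.3128, 0.0142]
eef_rot: [0.68, 0.195, -0.195, -0.68]
contact_force: [-0.9, 0.2, -1.3]
opening: 0.65
clock: 21.3
tool_pos: [0.3768, 0.3129, 0.0142]
eef_rot: [-0.68, -0.195, 0.195, 0.68]
contact_force: [0.7, 0.4, -0.5]
opening: 0.446
t 21.3 pos [0.3768 0.3129 0.0142] F [ 0.7  0.4 -0.5] open 0.446
[[0.847, -0.0, -0.531], [0.531, -0.0, 0.847], [-0.0, -1.0, 0.0]]
clock: 21.9
tool_pos: [0.3785, 0.3141, 0.1276]
eef_rot: [-0.679, -0.197, 0.193, 0.681]
contact_force: [1.1, 0.3, -1.7]
opening: 0.446
t 21.9 pos [0.3785 0.3141 0.1276] F [ 1.1  0.3 -1.7] open 0.446
[[0.848, 0.005, -0.53], [0.53, 0.005, 0.848], [0.007, -1.0, 0.001]]
```

View pics/g3.png

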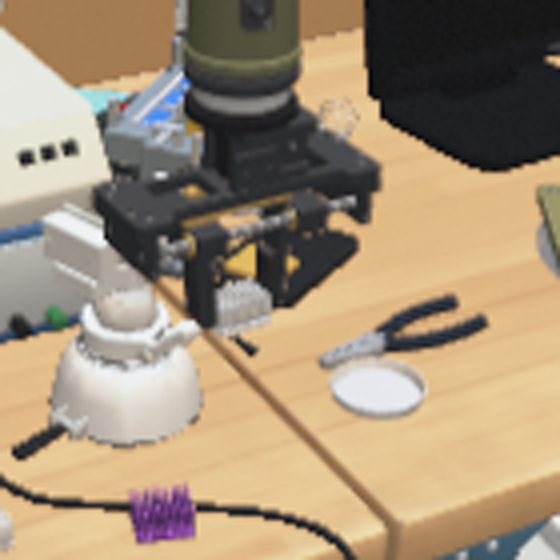

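```bash
python3 -m inch '0 -45 0 0; 0 -90 0 0; 0 -135 0 0; 0 -180 0 0; 0 -200 0 0; 0 -200 0 0'; python3 -c "
from h import *
to([.4216,.0331,.32],-20)"
```

```text
clock: 22.6
tool_pos: [0.3778, 0.3138, 0.3256]
eef_rot: [-0.679, -0.197, 0.194, 0.68]
contact_force: [0.4, 0.6, -1.3]
opening: 0.447
t 22.6 pos [0.3778 0.3138 0.3256] F [ 0.4  0.6 -1.3] open 0.447
[[0.848, 0.003, -0.531], [0.531, 0.003, 0.848], [0.004, -1.0, 0.001]]
yaw 32.1  ROW: -112 5 -261 52.1
```

```bash
python3 -m inch '-11 0 -26 5; -23 0 -55 11; -35 0 -84 17; -48 0 -113 24; -61 0 -142 31; -74 0 -171 37; -86 0 -200 43; -98 0 -230 48; -112 0 -261 52; -112 0 -261 52'; python3 - <<'E'
from h import *
to([.4216,.0331,.25],-20)
S={c:snap(c) for c in('side','top')}
f=S['side']['frame'][90:200,230:340,::-1]; cv2.imwrite('pics/g4.png',cv2.resize(f,None,fx=5,fy=5,interpolation=2))
E
```

```text
clock: 23.6
tool_pos: [0.4195, 0.0274, 0.322]
eef_rot: [0.698, -0.127, 0.124, -0.694]
contact_force: [-0.0, 1.0, -0.9]
opening: 0.444
t 23.6 pos [0.4195 0.0274 0.322 ] F [-0.   1.  -0.9] open 0.444
[[0.937, -0.004, 0.35], [-0.35, -0.004, 0.937], [-0.003, -1.0, -0.005]]
yaw -20.5  ROW: 0 72 7 -0.5
```

View pics/g4.png

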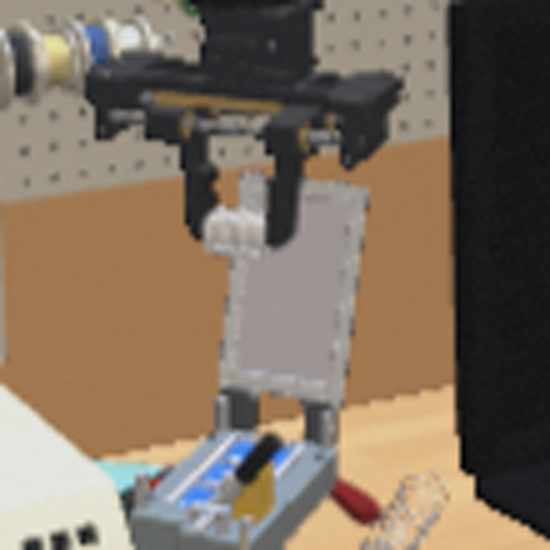

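```bash
python3 -m inch '0 20 4 -0.3; 0 45 5 -0.5; 0 70 5 -0.5; 0 95 5 -0.5; 0 115 5 -0.5; 0 130 5 -0.5; 0 130 5 -0.5; 0 130 5 -0.5'; python3 - <<'E'
from h import *
to([.4216,.0331,.168],-20)
S={c:snap(c) for c in('side','top')}
f=S['side']['frame'][120:200,235:315,::-1]; cv2.imwrite('pics/g5.png',cv2.resize(f,None,fx=7,fy=7,interpolation=2))
E
```

```text
clock: 24.5
tool_pos: [0.4217, 0.0378, 0.1937]
eef_rot: [0.697, -0.119, 0.118, -0.697]
contact_force: [-0.1, 0.2, -0.2]
opening: 0.448
t 24.5 pos [0.4217 0.0378 0.1937] F [-0.1  0.2 -0.2] open 0.448
[[0.944, -0.002, 0.331], [-0.331, 0.0, 0.944], [-0.002, -1.0, -0.001]]
yaw -19.3  ROW: 2 26 -4 0.7
```

View pics/g5.png

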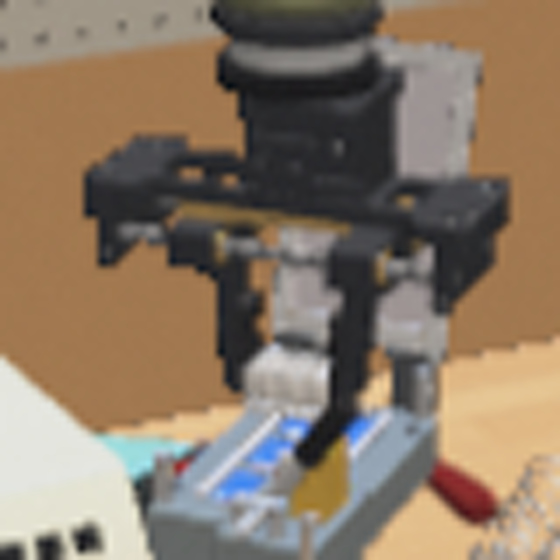

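```bash
python3 -m inch '1 0 -4 0.6; 1 0 -4 0.6; 1 0 -4 0.6'; python3 - <<'E'
from h import *
for i in range(3): to([.4216,.0331,.168],-20); snap('side')
E
```

```text
clock: 24.9
tool_pos: [0.422, 0.0327, 0.1946]
eef_rot: [-0.696, 0.123, -0.123, 0.696]
contact_force: [-0.2, 0.1, -0.3]
opening: 0.445
t 24.9 pos [0.422  0.0327 0.1946] F [-0.2  0.1 -0.3] open 0.445
[[0.939, 0.001, 0.343], [-0.343, 0.0, 0.939], [0.001, -1.0, 0.0]]
yaw -20.1  ROW: -1 27 0 -0.1
t 24.95 pos [0.422  0.0328 0.1945] F [ 0.3 -0.3 -0.6] open 0.445
[[0.939, 0.001, 0.343], [-0.343, 0.0, 0.939], [0.001, -1.0, 0.0]]
yaw -20.1  ROW: -1 27 0 -0.1
t 25.0 pos [0.422  0.0328 0.1944] F [-0.2 -0.1 -1.4] open 0.447
[[0.939, 0.001, 0.343], [-0.343, 0.0, 0.939], [0.0, -1.0, 0.0]]
yaw -20.0  ROW: -0 26 0 -0.0
```

```bash
python3 -m inch '0 8 0 0; 0 16 0 0; 0 23 0 0; 0 28 0 0; 0 30 0 0; 0 30 0 0'; python3 - <<'E'
from h import *
to([.4216,.0331,.164],-20)
S={c:snap(c) for c in('side','top')}
f=S['side']['frame'][120:200,235:315,::-1]; cv2.imwrite('pics/g6.png',cv2.resize(f,None,fx=7,fy=7,interpolation=2))
E
```

```text
clock: 25.65
tool_pos: [0.4214, 0.0328, 0.1642]
eef_rot: [-0.696, 0.123, -0.123, 0.696]
contact_force: [-0.9, -0.4, 3.8]
opening: 0.445
t 25.65 pos [0.4214 0.0328 0.1642] F [-0.9 -0.4  3.8] open 0.445
[[0.939, -0.001, 0.343], [-0.343, 0.0, 0.939], [-0.001, -1.0, -0.0]]
yaw -20.0  ROW: 0 0 0 -0.0
```

View pics/g6.png

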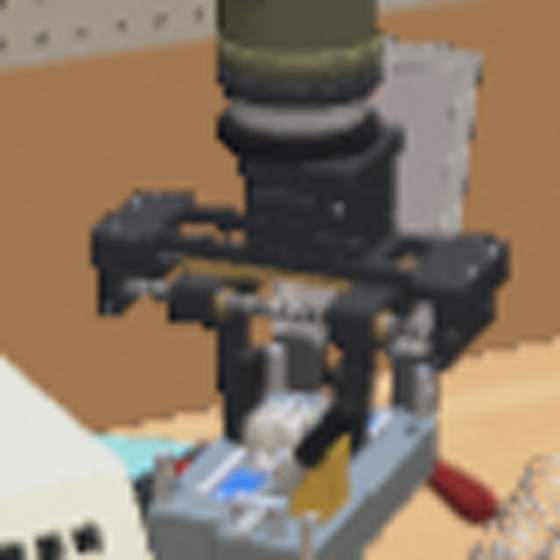

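```bash
python3 -m inch '0 0 0 0; 0 0 0 0; 0 0 0 0; 0 -15 0 0; 0 -40 0 0; 0 -80 0 0; 0 -120 0 0; 0 -160 0 0; 0 -160 0 0' 0.16; python3 - <<'E'
from h import *
to([.547,.4165,.33],-53)
S={c:snap(c) for c in('side','top')}
f=S['side']['frame'][120:200,235:315,::-1]; cv2.imwrite('pics/g7.png',cv2.resize(f,None,fx=7,fy=7,interpolation=2))
x,f=fitsink(S,[.547,.4165,np.radians(37)],pic='fitb'); print(x,(np.degrees(x[2])+90)%180,f)
E
```

```text
clock: 26.65
tool_pos: [0.4247, 0.033, 0.3284]
eef_rot: [-0.695, 0.12, -0.127, 0.698]
contact_force: [0.6, -0.5, -1.0]
opening: 0.578
t 26.65 pos [0.4247 0.033  0.3284] F [ 0.6 -0.5 -1. ] open 0.578
[[0.939, 0.01, 0.343], [-0.343, 0.002, 0.939], [0.009, -1.0, 0.005]]
yaw -20.1  ROW: -17 0 402 32.9
[0.54748553 0.41582925 0.66092008] 127.86793102511874 0.18508021500518035
```

View pics/g7.png

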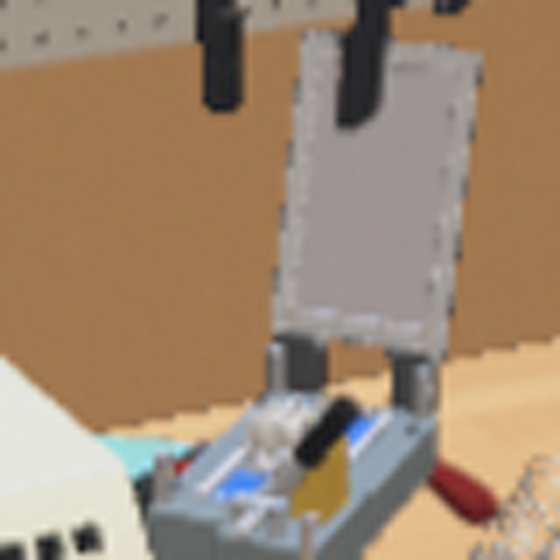

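```bash
python3 - <<'E'
from h import *
S={c:snap(c) for c in('side','top')}
c=np.array([.547,.4162]);a=np.radians(-53);u=np.array([np.cos(a),np.sin(a)]);v=np.array([-u[1],u[0]])
for cam,b in(('top',(110,250,110,250)),('side',(210,340,130,290))):
    f=cv2.resize(S[cam]['frame'][:,:,::-1],None,fx=4,fy=4,interpolation=2)
    for z,col in((.07,(0,0,255)),(.13,(255,0,255))):
        P=[proj(S[cam],[*(c+u*i*.0935+v*j*.0375),z]) for i,j in((-1,-1),(1,-1),(1,1),(-1,1))]
        cv2.polylines(f,[np.array([[int(4*p[1]+2),int(4*p[0]+2)] for p in P])],True,col,1)
    cv2.imwrite('pics/ov_%s.png'%cam,f[b[0]*4:b[1]*4,b[2]*4:b[3]*4])
E
```

```text
(no output)
```

View pics/ov_top.png

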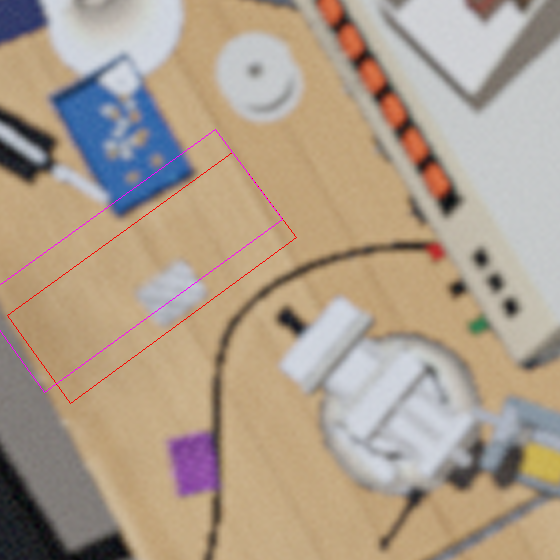

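View pics/ov_side.png

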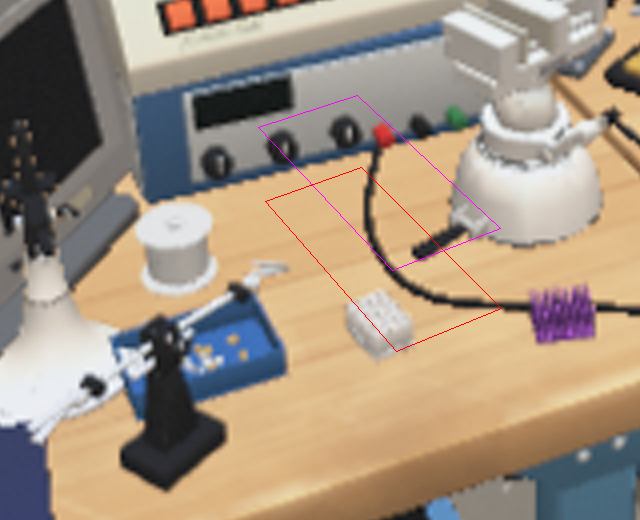

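```bash
python3 -m inch '-1 0 40 0; -3 0 85 0; -5 0 130 4; -7 0 175 9; -9 0 220 14; -11 0 260 19; -13 0 300 24; -15 0 340 29; -17 0 380 33; -17 0 402 33' 0.3; python3 -c "
from h import *
to([.547,.4162,.1],-53)"
```

```text
clock: 27.85
tool_pos: [0.5423, 0.4201, 0.3208]
eef_rot: [0.634, -0.316, 0.314, -0.632]
contact_force: [-0.5, 0.2, -0.5]
opening: 0.649
t 27.85 pos [0.5423 0.4201 0.3208] F [-0.5  0.2 -0.5] open 0.649
[[0.603, -0.004, 0.798], [-0.798, -0.001, 0.603], [-0.001, -1.0, -0.004]]
yaw -52.9  ROW: 6 221 2 0.1
```

```bash
python3 -m inch '3 40 1 0; 6 80 2 0; 6 125 2 0; 6 170 2 0; 6 210 2 0; 6 220 2 0; 6 220 2 0' 0.3; python3 - <<'E'
from h import *
to([.547,.4162,.015],-53)
S={c:snap(c) for c in('side','top')}
x,f=fitsink(S,[.547,.4165,np.radians(37)],cams=('side',)); print(x,(np.degrees(x[2])+90)%180,f)
E
```

```text
clock: 28.55
tool_pos: [0.5474, 0.4115, 0.1014]
eef_rot: [0.634, -0.317, 0.315, -0.631]
contact_force: [0.6, 1.2, 0.3]
opening: 0.646
t 28.55 pos [0.5474 0.4115 0.1014] F [0.6 1.2 0.3] open 0.646
[[0.601, -0.004, 0.799], [-0.799, -0.003, 0.601], [0.0, -1.0, -0.006]]
yaw -53.1  ROW: -4 86 3 -0.1
[0.54836168 0.41665028 0.61728247] 125.36768057003471 0.042701646664806026
```

```bash
python3 -m inch '-2 20 2 0; -3 45 2 0; -3 65 2 0; -3 78 2 0; -3 82 2 0; -3 82 2 0; -3 82 2 0' 0.3; python3 - <<'E'
from h import *
to([.5472,.4163,.0145],-53.5)
S={c:snap(c) for c in('side','top')}
f=S['side']['frame'][220:320,170:270,::-1]; cv2.imwrite('pics/h2.png',cv2.resize(f,None,fx=6,fy=6,interpolation=2))
E
```

```text
clock: 29.35
tool_pos: [0.5495, 0.4168, 0.0234]
eef_rot: [-0.632, 0.315, -0.316, 0.633]
contact_force: [0.3, 0.3, 0.2]
opening: 0.651
t 29.35 pos [0.5495 0.4168 0.0234] F [0.3 0.3 0.2] open 0.651
[[0.601, 0.002, 0.799], [-0.799, 0.001, 0.601], [0.0, -1.0, 0.002]]
yaw -53.0  ROW: -1 9 -2 0.5
```

View pics/h2.png

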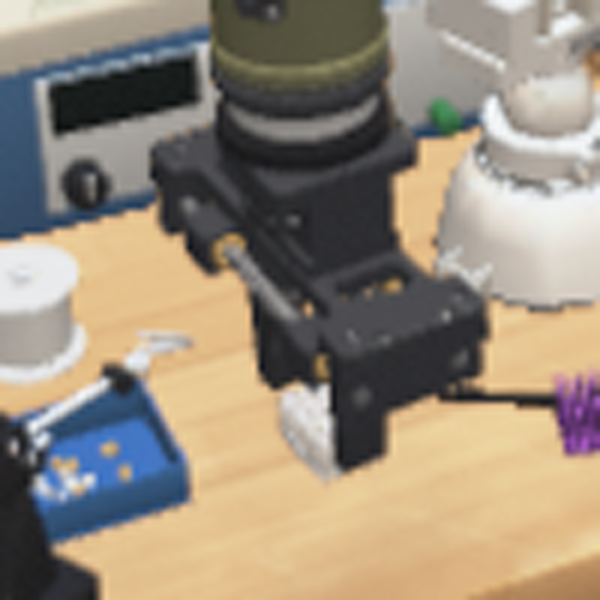

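```bash
python3 -m inch '-1 5 -2 0.3; -1 8.5 -2 0.3; -1 8.5 -2 0.3' 0.3; python3 -m inch '0 0 0 0; 0 0 0 0; 0 0 0 0; 0 0 0 0; 0 0 0 0' -1 30; python3 -c "
from h import *
st()"; python3 -m inch '0 -5 0 0; 0 -20 0 0; 0 -45 0 0; 0 -80 0 0; 0 -120 0 0; 0 -120 0 0'; python3 - <<'E'
from h import *
st()
S={c:snap(c) for c in('side','top')}
f=S['side']['frame'][180:320,150:290,::-1]; cv2.imwrite('pics/h3.png',cv2.resize(f,None,fx=4,fy=4,interpolation=2))
E
```

```text
clock: 29.75
tool_pos: [0.5458, 0.4157, 0.0131]
eef_rot: [0.632, -0.318, 0.317, -0.632]
contact_force: [-0.6, -0.1, 0.5]
opening: 0.65
clock: 30.25
tool_pos: [0.5465, 0.416, 0.0138]
eef_rot: [-0.632, 0.317, -0.317, 0.632]
contact_force: [-0.7, 0.4, -0.1]
opening: 0.444
t 30.25 pos [0.5465 0.416  0.0138] F [-0.7  0.4 -0.1] open 0.444
[[0.597, 0.0, 0.802], [-0.802, 0.0, 0.597], [-0.0, -1.0, 0.0]]
clock: 30.85
tool_pos: [0.5505, 0.4179, 0.1413]
eef_rot: [-0.628, 0.315, -0.32, 0.636]
contact_force: [0.6, -0.3, -0.1]
opening: 0.442
t 30.85 pos [0.5505 0.4179 0.1413] F [ 0.6 -0.3 -0.1] open 0.442
[[0.597, 0.011, 0.802], [-0.802, 0.007, 0.597], [0.001, -1.0, 0.013]]
```

View pics/h3.png

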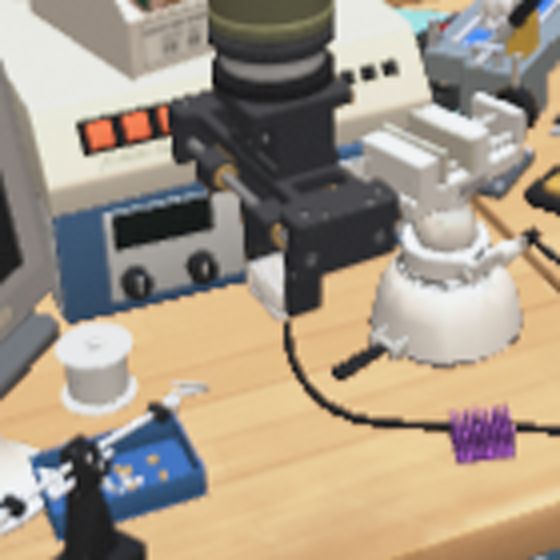

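```bash
python3 -m inch '0 -45 0 0; 0 -90 0 0; 0 -135 0 0; 0 -180 0 0; 0 -190 0 0; 0 -190 0 0'; python3 -c "
from h import *
to([.4353,.0707,.32],-20)"
```

```text
clock: 31.55
tool_pos: [0.5467, 0.416, 0.3245]
eef_rot: [-0.631, 0.317, -0.318, 0.632]
contact_force: [-0.2, -0.2, -0.3]
opening: 0.448
t 31.55 pos [0.5467 0.416  0.3245] F [-0.2 -0.2 -0.3] open 0.448
[[0.597, 0.001, 0.802], [-0.802, 0.001, 0.597], [-0.0, -1.0, 0.002]]
yaw -53.3  ROW: 211 4 -296 -33.3
```

```bash
python3 -m inch '22 0 -30 -2; 45 0 -63 -5; 68 0 -95 -9; 92 0 -128 -13; 116 0 -162 -18; 140 0 -196 -23; 164 0 -230 -28; 188 0 -264 -33; 211 0 -296 -33.3; 211 0 -296 -33.3'; python3 -c "
from h import *
to([.4353,.0707,.25],-20)"
```

```text
clock: 32.55
tool_pos: [0.4309, 0.0642, 0.3216]
eef_rot: [0.698, -0.128, 0.123, -0.694]
contact_force: [-0.3, 0.2, -0.2]
opening: 0.449
t 32.55 pos [0.4309 0.0642 0.3216] F [-0.3  0.2 -0.2] open 0.449
[[0.937, -0.008, 0.35], [-0.35, -0.004, 0.937], [-0.006, -1.0, -0.006]]
yaw -20.5  ROW: 2 72 8 -0.5
```

```bash
python3 -m inch '0 20 0 0; 0 45 0 0; 0 70 0 0; 0 95 0 0; 0 115 0 0; 0 125 0 0; 0 125 0 0; 0 125 0 0; 0 125 0 0'; python3 - <<'E'
from h import *
to([.4353,.0707,.164],-20)
S={c:snap(c) for c in('side','top')}
f=S['side']['frame'][120:200,235:315,::-1]; cv2.imwrite('pics/h5.png',cv2.resize(f,None,fx=7,fy=7,interpolation=2))
E
```

```text
clock: 33.45
tool_pos: [0.4354, 0.0701, 0.1993]
eef_rot: [-0.696, 0.123, -0.123, 0.697]
contact_force: [0.2, -0.1, -0.8]
opening: 0.445
t 33.45 pos [0.4354 0.0701 0.1993] F [ 0.2 -0.1 -0.8] open 0.445
[[0.94, 0.001, 0.342], [-0.342, 0.0, 0.94], [0.001, -1.0, 0.001]]
yaw -20.0  ROW: -0 35 0 -0.0
```

View pics/h5.png

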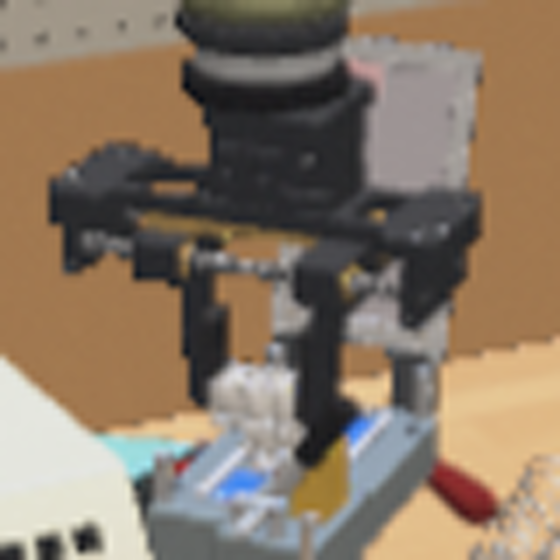

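```bash
python3 -m inch '0 10 0 0; 0 20 0 0; 0 28 0 0; 0 33 0 0; 0 35.5 0 0; 0 35.5 0 0; 0 35.5 0 0'; python3 - <<'E'
from h import *
to([.4353,.0707,.164],-20)
S={c:snap(c) for c in('side','top')}
f=S['side']['frame'][120:200,235:315,::-1]; cv2.imwrite('pics/h6.png',cv2.resize(f,None,fx=7,fy=7,interpolation=2))
E
```

```text
clock: 34.25
tool_pos: [0.4344, 0.0698, 0.1636]
eef_rot: [-0.696, 0.123, -0.123, 0.696]
contact_force: [-2.5, -0.2, 9.4]
opening: 0.444
t 34.25 pos [0.4344 0.0698 0.1636] F [-2.5 -0.2  9.4] open 0.444
[[0.939, -0.001, 0.343], [-0.343, 0.0, 0.939], [-0.001, -1.0, 0.0]]
yaw -20.0  ROW: 1 -0 1 -0.0
```

View pics/h6.png

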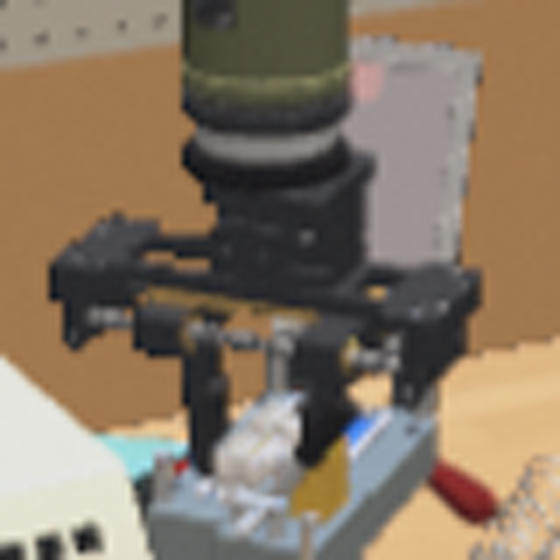

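```bash
python3 -m inch '0 0 0 0; 0 0 0 0; 0 0 0 0; 0 -15 0 0; 0 -40 0 0; 0 -80 0 0; 0 -120 0 0; 0 -160 0 0; 0 -195 0 0; 0 -220 0 0' 0.16; python3 - <<'E'
from h import *
st()
S={c:snap(c) for c in('side','top')}
f=S['side']['frame'][140:200,240:310,::-1]; cv2.imwrite('pics/h7.png',cv2.resize(f,None,fx=8,fy=8,interpolation=2))
f=S['top']['frame'][:,:,::-1]; cv2.imwrite('pics/h7t.png',cv2.resize(f,None,fx=1.5,fy=1.5,interpolation=2))
E
```

```text
clock: 35.35
tool_pos: [0.4354, 0.0699, 0.3855]
eef_rot: [-0.696, 0.122, -0.124, 0.697]
contact_force: [0.7, 0.4, -0.7]
opening: 0.579
t 35.35 pos [0.4354 0.0699 0.3855] F [ 0.7  0.4 -0.7] open 0.579
[[0.939, 0.003, 0.343], [-0.343, 0.001, 0.939], [0.002, -1.0, 0.002]]
```

View pics/h7.png

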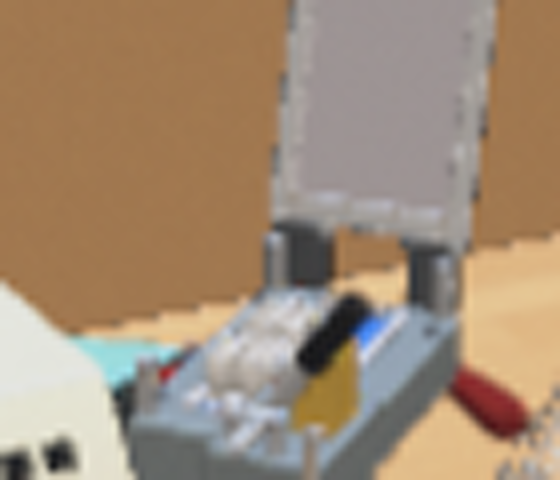

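View pics/h7t.png

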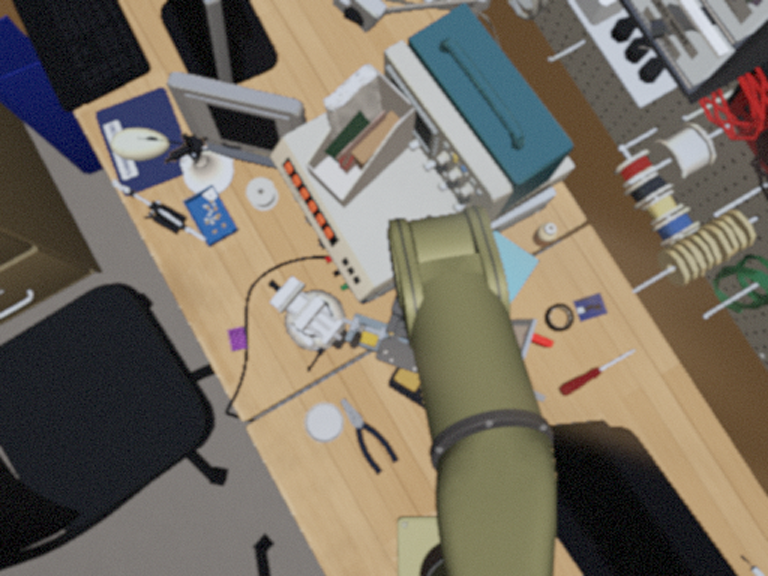

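```bash
python3 -m inch '0 -10 -40 0; 0 -10 -85 0; 0 -10 -130 0; 0 -10 -170 0; 0 -5 -192 0; 0 0 -192 0; 0 0 -192 0' -0.3; python3 - <<'E'
from h import *
to([.3925,-.1155,.2845],-20)
S={c:snap(c) for c in('side','top')}
f=S['top']['frame'][190:260,230:320,::-1]; cv2.imwrite('pics/i1.png',cv2.resize(f,None,fx=8,fy=8,interpolation=2))
E
```

```text
clock: 36.15
tool_pos: [0.3685, -0.1099, 0.3819]
eef_rot: [-0.696, 0.124, -0.122, 0.696]
contact_force: [0.5, -0.3, 1.0]
opening: 0.349
t 36.15 pos [ 0.3685 -0.1099  0.3819] F [ 0.5 -0.3  1. ] open 0.349
[[0.939, -0.003, 0.343], [-0.343, 0.001, 0.939], [-0.003, -1.0, -0.0]]
yaw -20.1  ROW: 25 97 3 -0.1
```

View pics/i1.png

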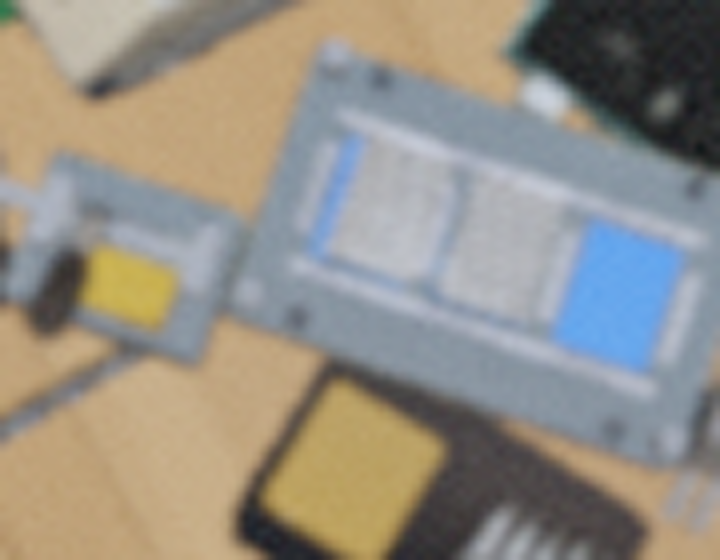

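```bash
python3 - <<'E'
from h import *
S={c:snap(c) for c in('side','top')}
f=cv2.resize(S['top']['frame'][:,:,::-1],None,fx=12,fy=12,interpolation=2)
P=np.array([.4215,.0329,-1.9202])
def box(x0,x1,y,z,col):
    pts=[proj(S['top'],[*J(P,a,b),z]) for a,b in((x0,-y),(x1,-y),(x1,y),(x0,y))]
    cv2.polylines(f,[np.array([[int(12*(p[1]+.5)),int(12*(p[0]+.5))] for p in pts])],True,col,1)
for n in(-.04,0,.04): box(n-.0185,n+.0185,.023,.154,(0,0,255))
for n in(-.04,0): box(n-.015,n+.015,.02,.172,(0,255,0))
cv2.imwrite('pics/i2.png',f[12*198:12*242,12*262:12*322])
E
```

```text
(no output)
```

View pics/i2.png

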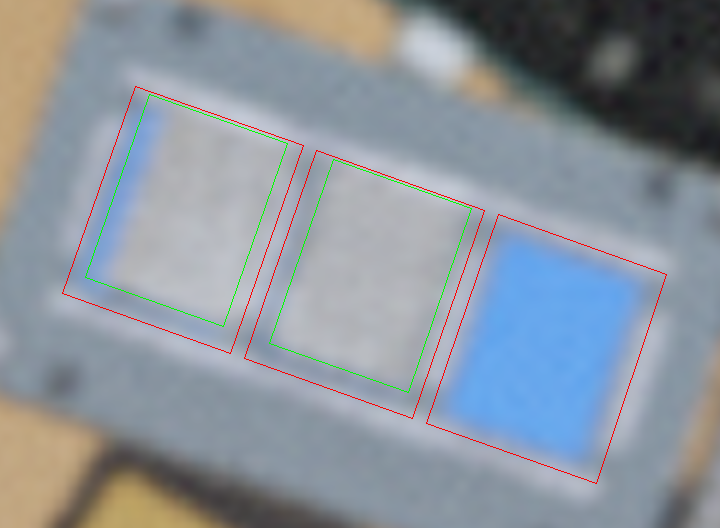

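```bash
python3 - <<'E'
from h import *
S={c:snap(c) for c in('side','top')}
P=np.array([.4215,.0329,-1.9202])
for n in(-.04,0):
    x0=[*J(P,n,0),P[2]]
    # top-only custom mask: low saturation bright
    f=cv2.resize(S['top']['frame'],None,fx=6,fy=6,interpolation=2); lab=cv2.cvtColor(f,cv2.COLOR_RGB2LAB).astype(int)
    best=(-1e9,)
    h,w=lab.shape[:2]; yy,xx=np.mgrid[0:h,0:w]
    def poly(cx,cy,hx,hy,z):
        p=[proj(S['top'],[*J(P,a,b),z]) for a,b in((cx-hx,cy-hy),(cx+hx,cy-hy),(cx+hx,cy+hy),(cx-hx,cy+hy))]
        m=np.zeros((h,w),np.uint8); cv2.fillPoly(m,[np.array([[int(6*(q[1]+.5)),int(6*(q[0]+.5))] for q in p])],1); return m>0
    L=lab[...,0]-1.2*np.abs(lab[...,2]-128)
    for dx in np.arange(-.005,.0051,.0005):
        for dy in np.arange(-.004,.0041,.0005):
            a=poly(n+dx,dy,.015,.02,.172);b=poly(n+dx,dy,.018,.023,.172)&~a
            s=L[a].mean()-L[b].mean()
            if s>best[0]: best=(s,dx,dy)
    print(n,best)
E
```

```text
-0.04 (np.float64(21.964093937834008), np.float64(0.0034999999999999936), np.float64(0.0005000000000000004))
0 (np.float64(14.0485396409604), np.float64(-0.0005000000000000039), np.float64(0.0005000000000000004))
```

```bash
python3 - <<'E'
from h import *
S={c:snap(c) for c in('side','top')}
P=np.array([.4215,.0329,-1.9202])
f=cv2.resize(S['side']['frame'][:,:,::-1],None,fx=16,fy=16,interpolation=2); g=f.copy()
def box(cx,z0,col):
    for z in(z0,z0+.022):
        p=[proj(S['side'],[*J(P,a,b),z]) for a,b in((cx-.015,-.02),(cx+.015,-.02),(cx+.015,.02),(cx-.015,.02))]
        cv2.polylines(g,[np.array([[int(16*(q[1]+.5)),int(16*(q[0]+.5))] for q in p])],True,col,1)
box(-.0365,.15,(0,0,255)); box(0,.15,(0,255,0))
a=slice(16*174,16*196);b=slice(16*258,16*292)
cv2.imwrite('pics/i3.png',np.vstack([f[a,b],g[a,b]])[:, :])
print(np.vstack([f[a,b],g[a,b]]).shape)
E
```

```text
(704, 544, 3)
```

View pics/i3.png

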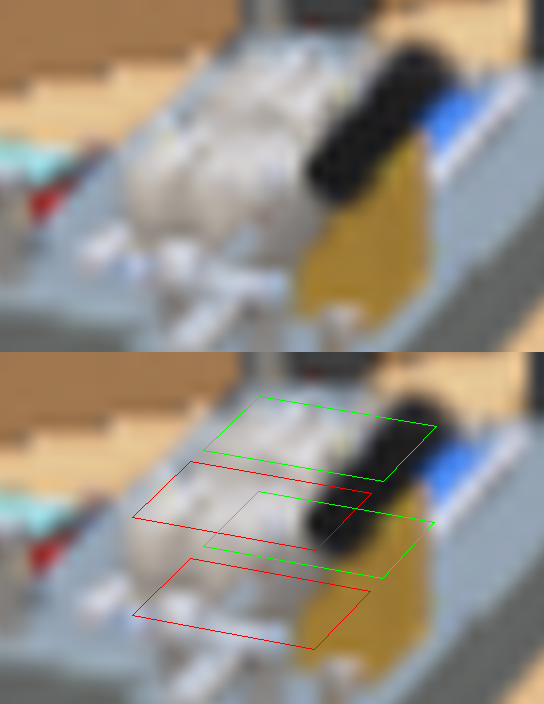

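```bash
python3 - <<'E'
from h import *
P=np.array([.4215,.0329,-1.9202])
print(J(P,-.0375,0),J(P,-.040,0))
to([*J(P,-.0375,0),.385],-20)
E
```

```text
[0.43433766 0.06813414] [0.4351935  0.07048308]
t 36.55 pos [ 0.3695 -0.11    0.3832] F [ 0.5 -0.1  0. ] open 0.35
[[0.94, 0.0, 0.341], [-0.341, 0.0, 0.94], [0.0, -1.0, 0.0]]
yaw -20.0  ROW: 0 -2 190 0.0
```

```bash
python3 -m inch '0 -5 40 0; 0 -5 85 0; 0 -5 130 0; 0 -5 170 0; 0 0 190 0; 0 0 190 0; 0 0 190 0' 0.25; python3 -m inch '0 40 0 0; 0 85 0 0; 0 130 0 0; 0 165 0 0; 0 185 0 0; 0 195 0 0; 0 195 0 0; 0 195 0 0';  python3 - <<'E'
from h import *
to([.4343,.0681,.165],-20)
S={c:snap(c) for c in('side','top')}
f=S['side']['frame'][120:200,235:315,::-1]; cv2.imwrite('pics/j1.png',cv2.resize(f,None,fx=7,fy=7,interpolation=2))
E
```

```text
clock: 37.25
tool_pos: [0.434, 0.0676, 0.3831]
eef_rot: [0.697, -0.123, 0.123, -0.696]
contact_force: [-0.6, -0.1, -0.0]
opening: 0.628
clock: 38.05
tool_pos: [0.4349, 0.0674, 0.1891]
eef_rot: [-0.696, 0.123, -0.124, 0.696]
contact_force: [0.9, -0.3, 1.0]
opening: 0.624
t 38.05 pos [0.4349 0.0674 0.1891] F [ 0.9 -0.3  1. ] open 0.624
[[0.939, 0.002, 0.344], [-0.344, 0.0, 0.939], [0.001, -1.0, 0.001]]
yaw -20.1  ROW: -1 24 0 -0.1
```

View pics/j1.png

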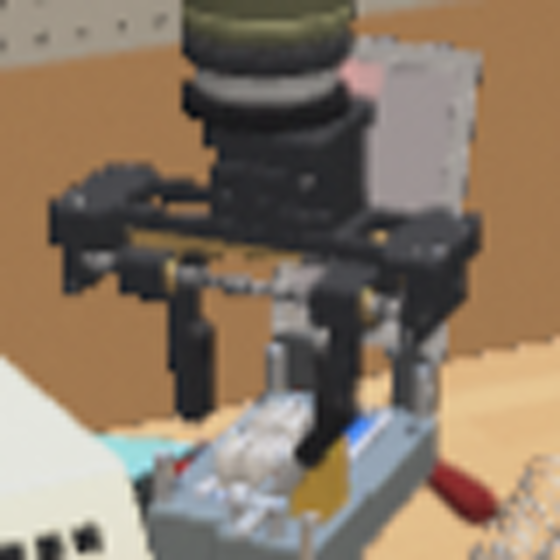

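```bash
python3 -m inch '0 10 0 0; 0 18 0 0; 0 23.5 0 0; 0 23.5 0 0; 0 23.5 0 0; 0 23.5 0 0'; python3 -m inch '0 0 0 0; 0 0 0 0; 0 0 0 0; 0 0 0 0; 0 0 0 0' -1 15;python3 -m inch '0 -4 0 0; 0 -10 0 0; 0 -18 0 0; 0 -25 0 0; 0 -25 0 0; 0 -25 0 0';  python3 - <<'E'
from h import *
st()
S={c:snap(c) for c in('side','top')}
f=S['side']['frame'][120:200,235:315,::-1]; cv2.imwrite('pics/j2.png',cv2.resize(f,None,fx=7,fy=7,interpolation=2))
E
```

```text
clock: 38.75
tool_pos: [0.4343, 0.068, 0.1648]
eef_rot: [-0.696, 0.123, -0.123, 0.696]
contact_force: [-1.2, 0.0, 0.5]
opening: 0.623
clock: 39.25
tool_pos: [0.4344, 0.0681, 0.1649]
eef_rot: [-0.696, 0.123, -0.123, 0.696]
contact_force: [-0.6, 0.4, 2.1]
opening: 0.444
clock: 39.85
tool_pos: [0.4344, 0.0681, 0.19]
eef_rot: [-0.696, 0.123, -0.123, 0.696]
contact_force: [-0.2, 0.2, -0.7]
opening: 0.45
t 39.85 pos [0.4344 0.0681 0.19  ] F [-0.2  0.2 -0.7] open 0.45
[[0.939, 0.001, 0.343], [-0.343, 0.0, 0.939], [0.001, -1.0, 0.0]]
```

View pics/j2.png

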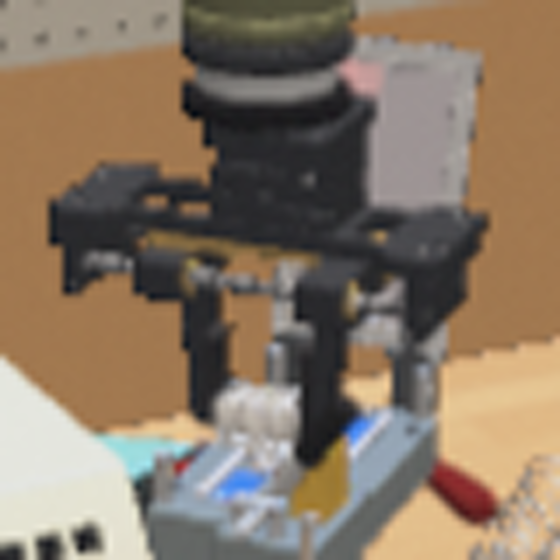

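```bash
python3 -m inch '0 0 2 0; 0 8 2.5 0; 0 16 2.5 0; 0 22 2.5 0; 0 26 2.5 0; 0 26.5 2.5 0; 0 26.5 2.5 0';  python3 -c "
from h import *
st()"; python3 -m inch '0 -0.5 0 0; 0 -0.5 0 0; 0 -0.5 0 0; 0 -15 0 0; 0 -40 0 0; 0 -80 0 0; 0 -120 0 0; 0 -160 0 0; 0 -195 0 0; 0 -220 0 0' 0.16; python3 -c "
from h import *
to([.3925,-.1155,.385],-20)"
```

```text
clock: 40.65
tool_pos: [0.4346, 0.0704, 0.1632]
eef_rot: [-0.696, 0.123, -0.123, 0.696]
contact_force: [-1.1, 0.2, 7.3]
opening: 0.453
t 40.65 pos [0.4346 0.0704 0.1632] F [-1.1  0.2  7.3] open 0.453
[[0.939, -0.001, 0.343], [-0.343, 0.0, 0.939], [-0.001, -1.0, -0.0]]
clock: 41.65
tool_pos: [0.4355, 0.0703, 0.3855]
eef_rot: [-0.696, 0.122, -0.124, 0.697]
contact_force: [0.5, 0.6, -0.2]
opening: 0.579
t 41.65 pos [0.4355 0.0703 0.3855] F [ 0.5  0.6 -0.2] open 0.579
[[0.939, 0.003, 0.343], [-0.343, 0.001, 0.939], [0.002, -1.0, 0.002]]
yaw -20.0  ROW: 23 0 -189 -0.0
```

```bash
python3 -m inch '0 -10 -40 0; 5 -10 -85 0; 15 -10 -130 0; 23 -10 -170 0; 23 -5 -189 0; 23 0 -189 0; 23 0 -189 0; 23 0 -189 0' -0.3; python3 - <<'E'
from h import *
to([.3925,-.1155,.2845],-20)
S={c:snap(c) for c in('side','top')}
f=S['top']['frame'][190:260,230:320,::-1]; cv2.imwrite('pics/k1.png',cv2.resize(f,None,fx=8,fy=8,interpolation=2))
f=S['side']['frame'][80:200,220:340,::-1]; cv2.imwrite('pics/k1s.png',cv2.resize(f,None,fx=5,fy=5,interpolation=2))
E
```

```text
clock: 42.45
tool_pos: [0.3924, -0.1135, 0.3829]
eef_rot: [-0.696, 0.122, -0.122, 0.697]
contact_force: [0.5, 0.3, -0.3]
opening: 0.349
t 42.45 pos [ 0.3924 -0.1135  0.3829] F [ 0.5  0.3 -0.3] open 0.349
[[0.94, -0.001, 0.34], [-0.34, 0.001, 0.94], [-0.001, -1.0, 0.001]]
yaw -19.9  ROW: 1 98 -2 0.1
```

View pics/k1.png

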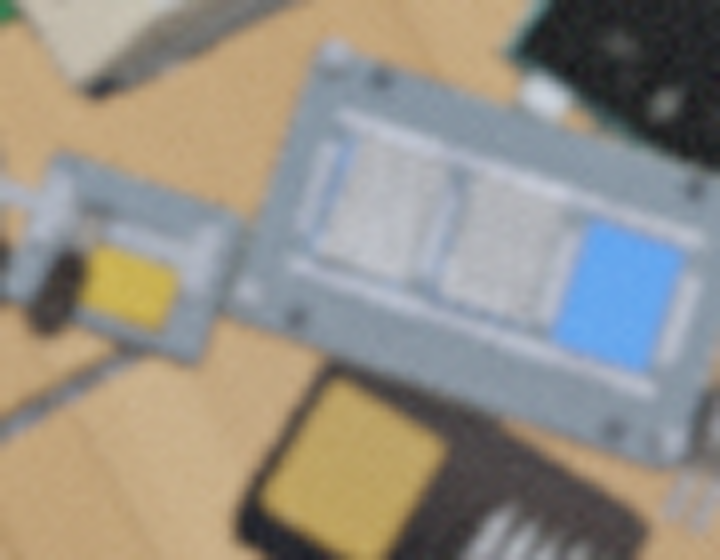

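View pics/k1s.png

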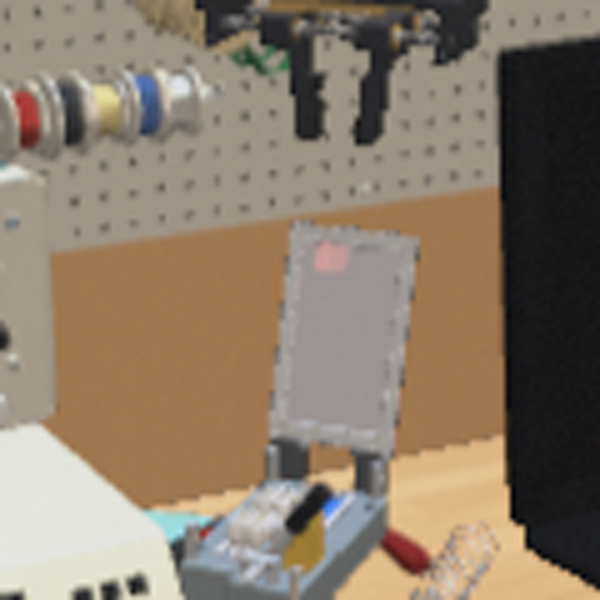

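```bash
python3 -m inch '1 30 -2 0; 1 60 -2 0; 1 85 -2 0; 1 96 -2 0; 1 96 3 0; 1 96 4 0; 1 96 4 0; 1 96 4 0' -0.3;  python3 - <<'E'
from h import *
to([.3932,-.108,.2872],-20)
S={c:snap(c) for c in('side','top')}
f=S['top']['frame'][190:270,300:400,::-1]; cv2.imwrite('pics/k2.png',cv2.resize(f,None,fx=7,fy=7,interpolation=2))
f=S['side']['frame'][80:200,220:340,::-1]; cv2.imwrite('pics/k2s.png',cv2.resize(f,None,fx=5,fy=5,interpolation=2))
E
```

```text
clock: 43.35
tool_pos: [0.3949, -0.1115, 0.2879]
eef_rot: [-0.696, 0.122, -0.123, 0.696]
contact_force: [-0.1, 0.1, 0.1]
opening: 0.354
t 43.35 pos [ 0.3949 -0.1115  0.2879] F [-0.1  0.1  0.1] open 0.354
[[0.94, 0.002, 0.342], [-0.342, -0.0, 0.94], [0.002, -1.0, 0.001]]
yaw -20.0  ROW: -3 1 3 -0.0
```

View pics/k2s.png

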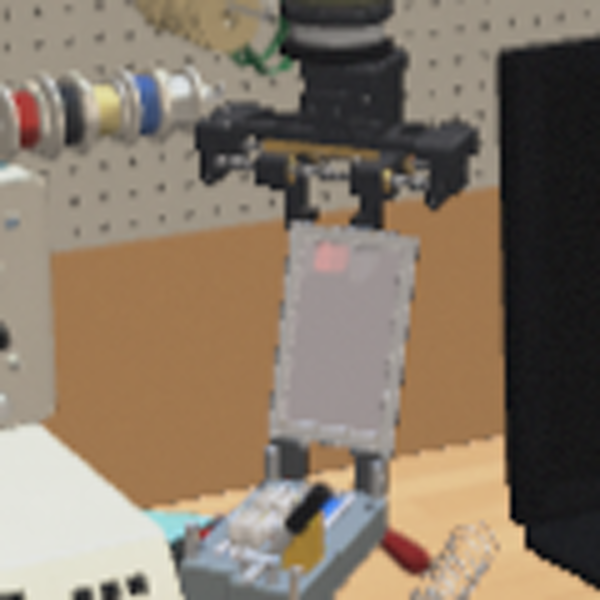

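```bash
python3 -m inch '-3 1 2 0; -3 1 2 0; -3 1 2 0; -3 1 2 0; -3 1 2 0' -1 25; python3 -m inch '0 -3 6 0; 0 -8.5 18.5 0; 0 -12.5 31.5 0; 0 -15.5 45 0; 0 -17 58.5 0; 0 -17 72 0; 0 -16 86 0; 0 -13 99 0; 0 -13 99 0';  python3 - <<'E'
from h import *
st()
S={c:snap(c) for c in('side','top')}
f=S['side']['frame'][80:200,220:340,::-1]; cv2.imwrite('pics/k3s.png',cv2.resize(f,None,fx=5,fy=5,interpolation=2))
E
```

```text
clock: 43.95
tool_pos: [0.3927, -0.1088, 0.2862]
eef_rot: [-0.696, 0.123, -0.123, 0.696]
contact_force: [1.8, 0.2, -1.8]
opening: 0.135
clock: 44.85
tool_pos: [0.4271, -0.0138, 0.299]
eef_rot: [-0.696, 0.122, -0.122, 0.697]
contact_force: [1.1, 0.2, 3.7]
opening: 0.136
t 44.85 pos [ 0.4271 -0.0138  0.299 ] F [1.1 0.2 3.7] open 0.136
[[0.94, 0.001, 0.34], [-0.34, 0.001, 0.94], [0.001, -1.0, 0.001]]
```

View pics/k3s.png

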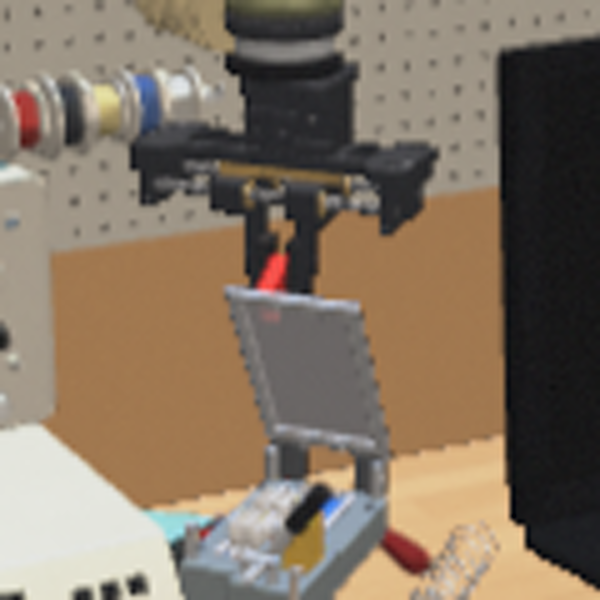

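```bash
python3 -m inch '0 4 13 0; 0 9 25.5 0; 0 15.5 37.5 0; 0 23 49 0; 0 32 59.5 0; 0 41.5 69 0; 0 52 77.5 0; 0 63.5 85 0; 0 75.5 91.5 0; 0 75.5 91.5 0';python3 -c "
from h import *
st()"; python3 -m inch '0 6 3 0; 0 12 5 0; 0 19 7 0; 0 26 8.5 0; 0 26 8.5 0; 0 26 8.5 0';  python3 - <<'E'
from h import *
st()
S={c:snap(c) for c in('side','top')}
f=S['side']['frame'][80:200,220:340,::-1]; cv2.imwrite('pics/k4s.png',cv2.resize(f,None,fx=5,fy=5,interpolation=2))
E
```

```text
clock: 45.95
tool_pos: [0.4571, 0.0692, 0.2216]
eef_rot: [0.697, -0.124, 0.123, -0.695]
contact_force: [2.5, -6.6, -3.0]
opening: 0.134
t 45.95 pos [0.4571 0.0692 0.2216] F [ 2.5 -6.6 -3. ] open 0.134
[[0.939, -0.002, 0.344], [-0.344, -0.003, 0.939], [-0.001, -1.0, -0.004]]
clock: 46.55
tool_pos: [0.4601, 0.0771, 0.1983]
eef_rot: [0.697, -0.124, 0.124, -0.696]
contact_force: [-1.7, -5.9, 16.1]
opening: 0.136
t 46.55 pos [0.4601 0.0771 0.1983] F [-1.7 -5.9 16.1] open 0.136
[[0.939, -0.0, 0.345], [-0.345, -0.001, 0.939], [0.0, -1.0, -0.001]]
```

View pics/k4s.png

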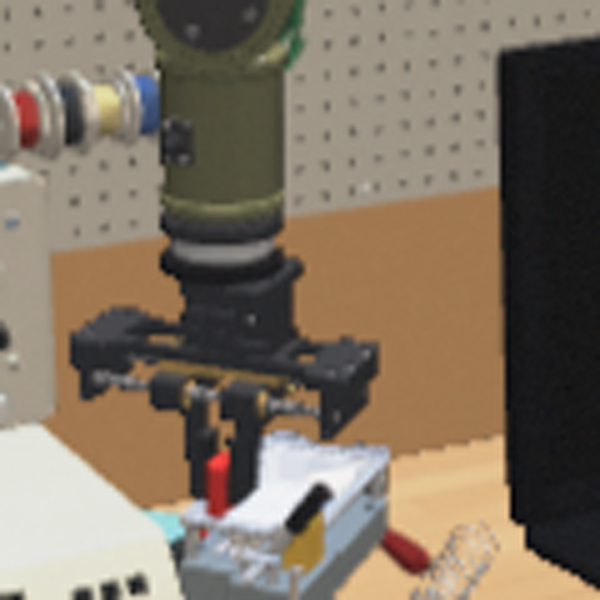

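```bash
python3 -m inch '0 0 0 0; 0 0 0 0; 0 0 0 0; 0 0 0 0' -0.2; python3 -c "
from h import *
st()"; python3 -m inch '0 -30 0 0; 0 -70 0 0; 0 -110 0 0; 0 -120 0 0; 0 -120 0 0';  python3 - <<'E'
from h import *
P=np.array([.4215,.0329,-1.9202])
g=J(P,-.120,-.067);print(g)
to([*g,.32],70)
S={c:snap(c) for c in('side','top')}
f=S['side']['frame'][140:200,240:310,::-1]; cv2.imwrite('pics/l1.png',cv2.resize(f,None,fx=8,fy=8,interpolation=2))
for n in('lever_grip','lid_tab'): print(n,[(round(x['p'],2),np.round(x['centre'],1).tolist()) for x in r.tip_of('side',n)])
print('pred lever grip px',proj(S['side'],[*J(P,-.120,-.0642),.228]),'tab',proj(S['side'],[*J(P,-.056,.022),.202]))
E
```

```text
clock: 47.05
tool_pos: [0.4599, 0.0788, 0.1972]
eef_rot: [-0.696, 0.123, -0.122, 0.696]
contact_force: [-0.7, -0.5, -0.8]
opening: 0.398
t 47.05 pos [0.4599 0.0788 0.1972] F [-0.7 -0.5 -0.8] open 0.398
[[0.94, -0.001, 0.342], [-0.342, 0.0, 0.94], [-0.001, -1.0, -0.0]]
clock: 47.55
tool_pos: [0.461, 0.0787, 0.3187]
eef_rot: [-0.696, 0.122, -0.124, 0.697]
contact_force: [0.2, -0.3, -0.2]
opening: 0.399
[0.39962885 0.16858586]
t 47.55 pos [0.461  0.0787 0.3187] F [ 0.2 -0.3 -0.2] open 0.399
[[0.94, 0.003, 0.342], [-0.342, 0.001, 0.94], [0.002, -1.0, 0.002]]
yaw -20.0  ROW: -88 -1 63 90.0
lever_grip [(0.47, [182.3, 283.1])]
lid_tab [(0.91, [175.0, 263.2])]
pred lever grip px [np.float64(180.17941028398945), np.float64(282.44662303639285)] tab [np.float64(175.77112249465242), np.float64(264.61454366602646)]
```

View pics/l1.png

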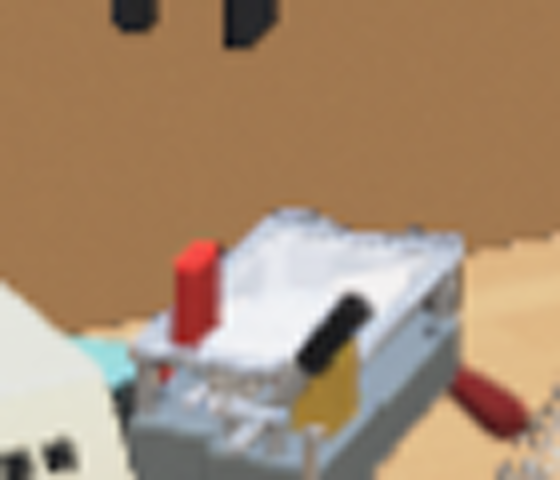

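```bash
python3 -m inch '-9 0 6 -8; -18 0 13 -16; -27 0 19 -24; -36 0 26 -32; -45 0 32 -40; -54 0 39 -48; -63 0 45 -56; -72 0 52 -64; -80 0 58 -72; -88 0 63 -80' -0.3; python3 -m inch '0 0 0 -8; 0 0 0 -10; 0 0 0 -10'; python3 -c "
from h import *
to([.3996,.1686,.221],70)"
```

```text
clock: 48.75
tool_pos: [0.3983, 0.1677, 0.3163]
eef_rot: [-0.611, -0.354, 0.356, 0.612]
contact_force: [-0.8, 0.1, -0.5]
opening: 0.349
clock: 49.05
tool_pos: [0.3989, 0.1671, 0.3169]
eef_rot: [-0.58, -0.404, 0.405, 0.58]
contact_force: [-0.2, 0.1, -0.0]
opening: 0.347
t 49.05 pos [0.3989 0.1671 0.3169] F [-0.2  0.1 -0. ] open 0.347
[[0.345, -0.002, -0.939], [0.939, -0.001, 0.345], [-0.001, -1.0, 0.002]]
yaw 69.8  ROW: 2 96 -0 -0.2
```

```bash
python3 -m inch '2 30 0 0; 2 60 0 0; 2 80 0 0; 2 90 0 0; 2 94 0 0; 2 94 0 0; 2 94 0 0' -0.3; python3 - <<'E'
from h import *
to([.3996,.1686,.222],70)
S={c:snap(c) for c in('side','top')}
f=S['side']['frame'][130:200,240:310,::-1]; cv2.imwrite('pics/l2.png',cv2.resize(f,None,fx=8,fy=8,interpolation=2))
E
```

```text
clock: 49.75
tool_pos: [0.4003, 0.1695, 0.2241]
eef_rot: [0.58, 0.405, -0.405, -0.58]
contact_force: [0.4, 0.3, 0.6]
opening: 0.346
t 49.75 pos [0.4003 0.1695 0.2241] F [0.4 0.3 0.6] open 0.346
[[0.344, 0.001, -0.939], [0.939, 0.0, 0.344], [0.001, -1.0, -0.001]]
yaw 69.9  ROW: -1 2 0 -0.1
```

View pics/l2.png

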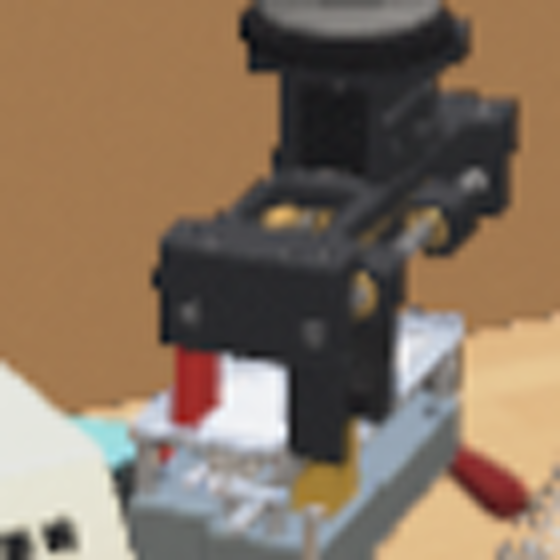

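Close, draw back a little, bring the lever upright, then let the bolt go home.

```bash
python3 -m inch '0 0 0 0; 0 0 0 0; 0 0 0 0; 0 0 0 0; 0 0 0 0' -1 25; python3 -c "
from h import *
st()"; python3 -m inch '3 0 0 0; 6 0 0 0; 9 0 0 0; 9 0 0 0; 9 0 0 0'; python3 -c "
from h import *
st()"
```

```text
clock: 50.35
tool_pos: [0.3998, 0.1691, 0.2239]
eef_rot: [0.58, 0.405, -0.405, -0.579]
contact_force: [-1.3, -1.9, 5.0]
opening: 0.145
t 50.35 pos [0.3998 0.1691 0.2239] F [-1.3 -1.9  5. ] open 0.145
[[0.343, -0.0, -0.939], [0.939, -0.0, 0.343], [-0.0, -1.0, -0.0]]
clock: 50.85
tool_pos: [0.4016, 0.1744, 0.2237]
eef_rot: [0.581, 0.403, -0.407, -0.579]
contact_force: [-2.8, -8.2, 9.7]
opening: 0.149
t 50.85 pos [0.4016 0.1744 0.2237] F [-2.8 -8.2  9.7] open 0.149
[[0.345, -0.004, -0.939], [0.939, -0.005, 0.345], [-0.006, -1.0, 0.002]]
```

```bash
python3 -m inch '0 -3 -5 0; 0 -5.5 -10 0; 0 -7.5 -16 0; 0 -9 -21 0; 0 -10 -27 0; 0 -10 -33 0; 0 -10 -33 0; 0 -10 -33 0'; python3 - <<'E'
from h import *
st()
S={c:snap(c) for c in('side','top')}
f=S['side']['frame'][130:200,240:310,::-1]; cv2.imwrite('pics/l3.png',cv2.resize(f,None,fx=8,fy=8,interpolation=2))
E
```

```text
clock: 51.65
tool_pos: [0.4299, 0.1625, 0.2324]
eef_rot: [0.58, 0.401, -0.409, -0.58]
contact_force: [-5.4, -7.2, 2.6]
opening: 0.147
t 51.65 pos [0.4299 0.1625 0.2324] F [-5.4 -7.2  2.6] open 0.147
[[0.344, -0.01, -0.939], [0.939, -0.007, 0.344], [-0.01, -1.0, 0.007]]
```

View pics/l3.png

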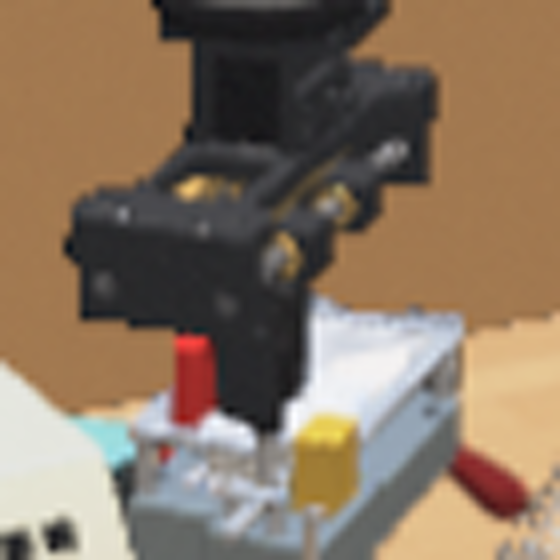

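```bash
python3 -m inch '-5 0 0 0; -10 0 0 0; -15 0 0 0; -20 0 0 0; -24 0 0 0; -24 0 0 0'; python3 -c "
from h import *
st()"; python3 -m inch '0 0 0 0; 0 0 0 0; 0 0 0 0; 0 0 0 0; 0 -5 0 0; 0 -30 0 0; 0 -60 0 0; 0 -90 0 0; 0 -110 0 0' 0.4; python3 - <<'E'
from h import *
st()
S={c:snap(c) for c in('side','top')}
f=S['side']['frame'][130:200,240:310,::-1]; cv2.imwrite('pics/l4.png',cv2.resize(f,None,fx=8,fy=8,interpolation=2))
E
```

```text
clock: 52.35
tool_pos: [0.4236, 0.1435, 0.2326]
eef_rot: [-0.579, -0.404, 0.407, 0.58]
contact_force: [-4.6, -1.0, -8.2]
opening: 0.145
t 52.35 pos [0.4236 0.1435 0.2326] F [-4.6 -1.  -8.2] open 0.145
[[0.342, -0.005, -0.94], [0.94, -0.001, 0.342], [-0.003, -1.0, 0.004]]
clock: 53.25
tool_pos: [0.4265, 0.1444, 0.3462]
eef_rot: [0.58, 0.407, -0.404, -0.579]
contact_force: [0.0, -0.0, -0.1]
opening: 0.699
t 53.25 pos [0.4265 0.1444 0.3462] F [ 0.  -0.  -0.1] open 0.699
[[0.343, 0.003, -0.939], [0.939, 0.002, 0.343], [0.003, -1.0, -0.002]]
```

View pics/l4.png

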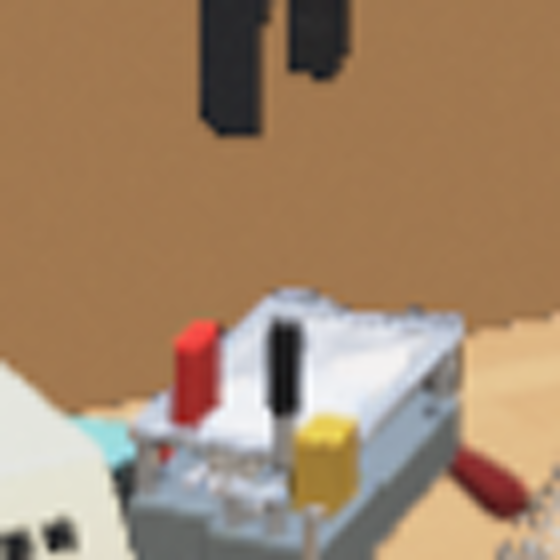

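```bash
python3 -m inch '20 0 25 0; 50 0 60 0; 80 0 95 0; 110 0 130 0; 140 0 165 0; 170 0 200 0; 200 0 235 0; 220 0 260 0; 220 0 260 0'; python3 - <<'E'
from h import *
st()
S={c:snap(c) for c in('side','top')}
f=S['top']['frame'][:,:,::-1]; cv2.imwrite('pics/m1t.png',cv2.resize(f,None,fx=1.5,fy=1.5,interpolation=2))
f=S['top']['frame'][180:270,220:350,::-1]; cv2.imwrite('pics/m1j.png',cv2.resize(f,None,fx=6,fy=6,interpolation=2))
f=S['side']['frame'][150:230,230:330,::-1]; cv2.imwrite('pics/m1s.png',cv2.resize(f,None,fx=7,fy=7,interpolation=2))
for n in('flux_bottle','tape_roll','lever_grip','lid_tab'): print(n,[(round(x['p'],2),np.round(x['centre'],1).tolist()) for x in r.tip_of('top',n)][:2])
E
```

```text
clock: 54.25
tool_pos: [0.2527, 0.444, 0.3429]
eef_rot: [-0.576, -0.408, 0.408, 0.579]
contact_force: [-0.4, 0.7, 0.5]
opening: 0.699
t 54.25 pos [0.2527 0.444  0.3429] F [-0.4  0.7  0.5] open 0.699
[[0.335, -0.003, -0.942], [0.942, 0.002, 0.335], [0.001, -1.0, 0.003]]
flux_bottle [(0.62, [159.1, 359.2])]
tape_roll [(0.7, [212.1, 375.0])]
lever_grip [(0.53, [214.0, 248.8])]
lid_tab []
```

View pics/m1t.png

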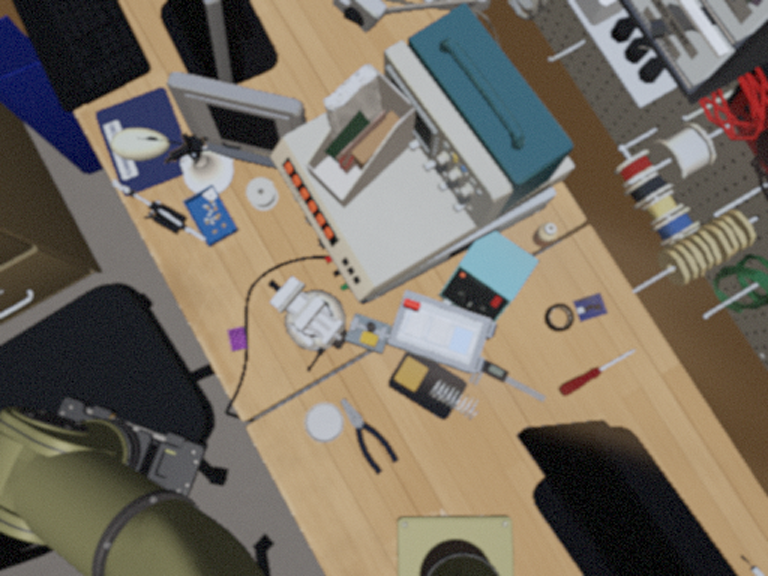

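View pics/m1j.png

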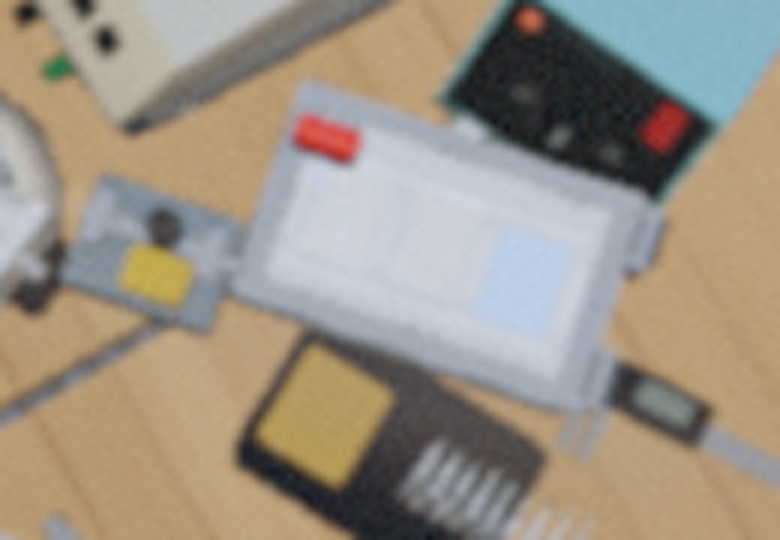

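View pics/m1s.png

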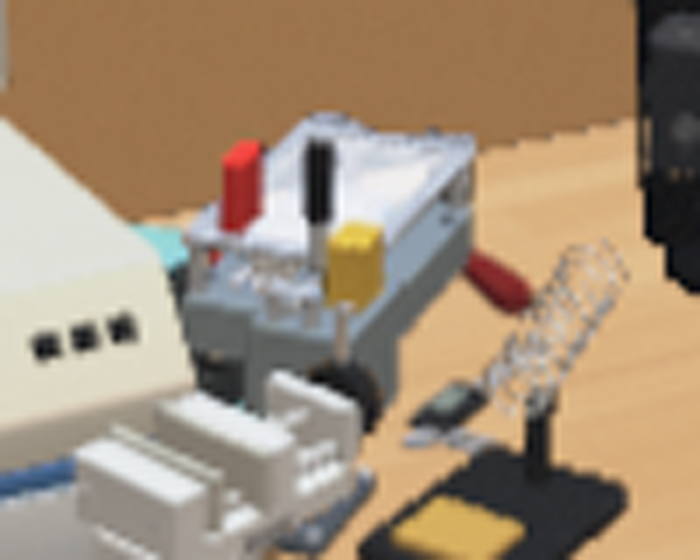

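Both final views match the starting pictures. In the top crop the lever is at (163,225) and the tab at (328,140). In the side crop the lever is at (318,180). Two heat sinks show through the lid in nests 1 and 2, nest 3 is blue and empty, and no grey sink is left on the bench.

```bash
python3 -c "
from plant import r
print(r.finish_job())"
```

```text
the job is handed in; nothing more can be done
None
```

The job is done and handed in at about 54 s: both grey heat sinks are in the jig and it is locked. Only two were on the bench, so nest_3 stays empty.

- **What I did:** I drew the bolt back about 21 mm and tipped its lever into the notch. I opened the lid to its stop, where pushing further did not move it. The heat sinks went into nest_2 and nest_1. Then I closed the lid onto its posts, brought the lever upright and let the bolt go home.
- **One correction:** the sink in nest_1 first landed about 3 mm off centre, towards nest_2. I gripped it again, centred it and set it down, and it reached the nest floor at the expected height.
- **Last checks:** in the final pictures the lever and lid tab are back at their starting pixels. Two sinks show under the lid, and the tape roll and flux bottle are within 1–3 pixels of where they were. The purple look-alike was left alone and looks to be where it was. The robot was clear of everything.
- **What the checks could not settle:** the network missed the lid tab in the last top view, though the tab is plain in the picture. That the sinks lie flat rests on contact height and pictures of limited resolution.

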